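# Put away the chasing tools and the copper beaker

## Robot

A 6-joint arm with a two-finger parallel gripper is mounted at the origin on the work surface. World frame = base frame: x ahead of the robot, y to its left, z up, the work surface at z = 0. Lengths are in mm, angles in degrees, forces in N, time in s.
With the tool pointing down it reaches from about 300 to 850 mm from the base axis. Payload 4.2 kg.
Tool frame: the origin (TCP) lies at the very end of the fingers, on their centre line; the grasp point (between the pads) lies 19 mm behind it (hold_point_z is the z of the grasp point in the tool frame, in mm); z points along the fingers, y is the direction in which the jaws open and shut (so a half turn about z gives the same grasp; the last joint's range is limited). The gripper opens to 91 mm and grips with 3 to 60 N. Pads are 32 mm wide; open, the fingers measure 118 mm over their backs; the gripper's body (76 mm by 178 mm) begins 60 mm behind the grasp point.
Start: joints at [65.89, 18.312, 89.639, -0, 72.044, -1.146], TCP at [224.343, 529.446, 213.976] pointing down, gripper open.
Joint ranges: [-177.97, 177.97], [-48.28, 115.42], [12.27, 149.76], [-77.06, 257.06], [2.81, 150.46], [-146.56, 146.56]. Speed limits (degrees/s): [147.25, 147.25, 180, 180, 180, 180].

## Interface

Orientations are given as [roll, pitch, yaw] about the fixed x, y, z axes, in that order (R = Rz(yaw) Ry(pitch) Rx(roll)).
In Python, from workcell import state, grab_frame, job_done, hold_point_z gives the robot as it stands. The module is installed in compiled form; this text tells all that it offers.
- The arm moves only by the shell command python3 -m creep 'ROWS' [FORCE]. ROWS is JSON, a list of rows, each a list of 7 numbers: the closure, from 0 (fully open) to 1 (shut), then the shift along the tool's x, y, z in mm, then the turn, a rotation vector about the tool's x, y, z in degrees. A call has 1 to 5 rows; each row shifts and turns the commanded pose from where the row before left it, along the tool's axes as they then stand; what a row does not reach is not made up. A row lasts 1/8 s, in which the tool goes at most 62.5 mm and 10.7 degrees, less where a joint would pass 70% of its speed; a pose out of reach is approached as far as the arm can. A call is refused whole if a number of a shift passes 62.5 or a number of a turn 10.7, either way. A call with a gripper value outside its range is refused whole. The fingers move at their own pace and stop on an object; FORCE is the grip in N (left out, the last holds). Time passes only in rows, so rows that do not move let the fingers close. It gives the time, the measured TCP pose, the force and the opening at its end, in the units of the state.
- state(): the state, without advancing time (a new reading comes with each control period).
- grab_frame(name): name is "side" or "top" or "wrist"; returns a dict with "frame" (480x640x3 uint8, red, green, blue), "fx", "fy", "cx", "cy" (pixels), "k1" (the pictures are not rectified: a ray, as slopes to the right and down, at radius r is drawn at 1 + k1 r^2 times it, then the intrinsics apply), "view" (4x4, takes a point from world to camera coordinates). Camera axes: x right, y down, z forward; pixel columns grow to the right and rows downward; lengths in mm; the calibration is good to about 2 mm. A picture is of the moment at which its call begins. There is no depth.
- job_done(): hands the job in, once; it reports no verdict.
The state is a dict: "time_s": time; "qpos": joint angles; "qvel": joint speeds; "effort": joint torques, N m; "ee_pos": TCP position; "ee_rot": TCP orientation; "force": force on the tool from outside, world axes, zero at the start; "torque": the same for the moment, N m; "gripper_width": finger opening in mm.
Only numpy, scipy, OpenCV 4.12 (cv2) and the standard library are available. Lean on these libraries where they do the work, as an engineer would, in place of code of your own. Each camera call takes 0.05 s, during which the arm holds its last target.

## Task

Clear the silversmith's bench after a chasing lesson: lay the two chasing punches on the punch rest, each in a lane of its own, straight along the lane and across both bars; stand the doming punches ball up in their stand, the large one in the wide well and the small one in the narrow well; and stand the copper beaker upright on the felt in the round dish. The beaker is soft copper, so set it down gently and do not drop it, and leave the pitch bowl and the hammer where they are.

Things in the scene. Friction and masses are not known exactly. Their poses are not given: they have to be found in the camera images.
- chaser_a_mid (a point): chasing punch: square steel bar 10 x 10 mm, 110 mm long, lying on the bench, its last 30 mm tapering at the +x end. The point is the centre of the bar, 5 mm above its underside; x runs along the bar, z up. About 80 g. chaser_a and chaser_b are alike: either may take either lane.
- chaser_b_mid (a point): the second chasing punch, same as chaser_a.
- doming_large_mid (a point): large doming punch: round steel, 70 mm tall, standing on its flat end. Straight shank 26 mm in diameter up to 32 mm, then a short neck and a 32 mm ball on top (ball centre 54 mm above the foot). The point is on its axis half-way up, 35 mm above the foot; z points to the ball. About 260 g.
- doming_small_mid (a point): small doming punch: same form, 58 mm tall, straight shank 20 mm in diameter up to 32 mm, 22 mm ball on top (ball centre 47 mm above the foot). The point is on its axis half-way up, 29 mm above the foot; z points to the ball. About 130 g.
- beaker_mid (a point): small raised copper beaker, open at the top, standing upright: 50 mm tall, 46 mm outside diameter at the rim, sides nearly straight (44 mm across 6 mm above the foot, 38 mm at the foot), wall 2.5 mm. The point is on its axis half-way up, 25 mm above the foot; z up. About 110 g.
- punch_rest: fixed beech board 130 x 130 x 10 mm; origin under its centre. Two dark bars along its y at x = -30 and +30 mm, 12 mm wide, tops 22 mm above the bench. Teeth on the bars (8 wide, 12 high) at y = -61, 0, +61 mm form two lanes along x, centred at y = -30.5 and +30.5 mm, 53 mm wide. A punch lies along x on both bars, centre at x = 0, 27 mm above the bench. 48 mm free between the bars.
- doming_stand: doming-punch stand: fixed beech block 90 x 180 x 34 mm (x, y, z) with two round wells 18 mm deep (well floor 16 mm above the bench): wide well, 50 mm in diameter, at y = -45 mm; narrow well, 40 mm in diameter, at y = +45 mm; both at x = 0. Origin: centre of its underside; y runs from the wide to the narrow well.
- dish: round dark wooden dish, fixed to the bench, 144 mm across the rim and 18 mm high, with grey felt on its floor (116 mm across, felt surface 10 mm above the bench). Origin: centre of its underside.
- pitch_bowl: pitch bowl, a bystander to be left alone: black iron bowl filled with red pitch and a copper rosette, on a brown ring; 150 mm in diameter, 110 mm tall, 3.2 kg, loose. Origin: centre of its underside.
- hammer: chasing hammer, a bystander to be left alone, lying on the bench, 30 mm tall: steel head about 75 mm long along y at the origin, wooden handle 225 mm long running to -x. Origin: on the bench under the head.

How it is judged:
By the outcome, as a careful person would: the job done as asked, in the order asked, and still so for the second after the job is handed in, with the robot touching nothing.
It also fails if it takes over 128 s, if anything falls off the work surface, if the arm or the gripper's body presses on something with over 40 N, if the wrist force passes 120 N, or if a joint passes its speed limit or range.

## Working session

There is one attempt and no reset: what is moved stays moved. The work goes in short steps, Python scripts to look and compute and a shell command to move; the robot and the scene stay as the last step left them, time stands still between calls to the robot, and variables do not carry over. Pictures are saved under pics/ and viewed, and the job is handed in when it is done.

```bash
mkdir -p pics
cat > h.py <<'E'
import numpy as np, cv2
from workcell import state, grab_frame, job_done, hold_point_z
from scipy.spatial.transform import Rotation as R
import pickle
def snap(n,fn):
    f=grab_frame(n); pickle.dump(f,open(f'pics/{fn}.pkl','wb')); cv2.imwrite(f'pics/{fn}.png',f['frame'][:,:,::-1]); return f
def load(fn): return pickle.load(open(f'pics/{fn}.pkl','rb'))
def crop(fn,x0,y0,x1,y1,s,out):
    im=load(fn)['frame'][y0:y1,x0:x1,::-1]; cv2.imwrite(f'pics/{out}.png',cv2.resize(im,None,fx=s,fy=s,interpolation=cv2.INTER_CUBIC))
def ray(f,u,v):
    d=np.array([(u-f['cx'])/f['fx'],(v-f['cy'])/f['fy']]); s=d.copy()
    for _ in range(30): s=d/(1+f['k1']*(s@s))
    V=np.array(f['view']); Rm=V[:3,:3]; t=V[:3,3]
    return -Rm.T@t, Rm.T@np.array([s[0],s[1],1])
def px2w(f,u,v,z):
    o,d=ray(f,u,v); return (o+d*(z-o[2])/d[2])
def w2px(f,p):
    V=np.array(f['view']); c=V[:3,:3]@np.array(p,float)+V[:3,3]; s=c[:2]/c[2]; s=s*(1+f['k1']*(s@s))
    return np.array([s[0]*f['fx']+f['cx'],s[1]*f['fy']+f['cy']])
E
python3 - <<'E'
from h import *
print(state()); print(hold_point_z)
for n in('side','top','wrist'):
    f=snap(n,n+'0'); print(n,f['fx'],f['cx'],f['cy'],f['k1'],np.round(f['view'],3).tolist())
E
```

```text
{'time_s': 0.0, 'qpos': array([ 6.58907790e+01,  1.83523001e+01,  8.97087254e+01,  1.88488627e-05,
        7.20413282e+01, -1.14633660e+00]), 'qvel': array([-0.10707829, -0.09306736, -0.008406  , -0.05790771,  0.03472024,
       -0.05017933]), 'effort': array([-6.81897618e-04, -4.12478936e+01, -2.31966662e+01,  7.25296210e-02,
        4.58408170e-02, -1.55895227e-04]), 'ee_pos': array([224.12194757, 528.968228  , 213.09794382]), 'ee_rot': array([-1.79897667e+02, -2.06560430e-03,  1.57037108e+02]), 'force': array([-0.41042443, -0.1398755 ,  0.07127013]), 'torque': array([-0.00588593, -0.00897185,  0.02973301]), 'gripper_width': 91.66003831515468}
-18.8
side 447.1395752141756 317.2737534366311 234.23914235526618 -0.030182158916332722 [[0.916, -0.401, 0.016, -411.955], [-0.192, -0.471, -0.861, 207.592], [0.353, 0.786, -0.508, 793.318], [0.0, 0.0, 0.0, 1.0]]
top 449.3342350990337 320.3551306598918 237.37284840675434 -0.11564690449819676 [[0.019, -0.999, 0.032, 74.126], [-0.992, -0.023, -0.121, 499.423], [0.122, -0.029, -0.992, 1016.452], [0.0, 0.0, 0.0, 1.0]]
wrist 354.2430751653725 315.450501210272 237.74437193552066 -5.798123391846811e-05 [[0.39, 0.921, -0.002, -573.95], [0.882, -0.372, 0.289, -33.077], [0.265, -0.115, -0.957, 393.307], [0.0, 0.0, 0.0, 1.0]]
```

View pics/top0.png

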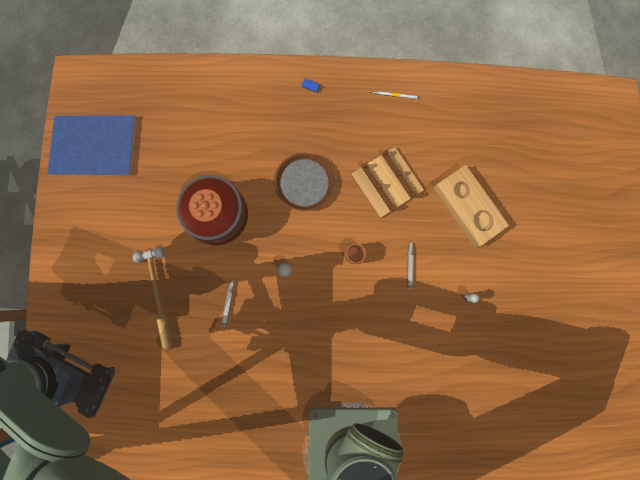

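View pics/side0.png

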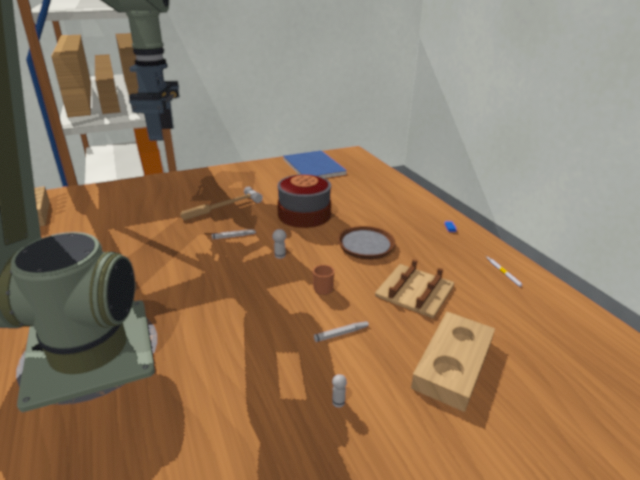

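View pics/wrist0.png

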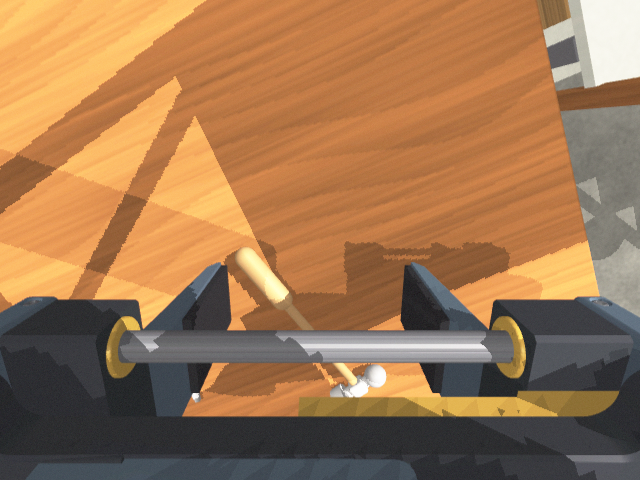

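The top view shows everything: chasers near (228,303) and (411,265), the large doming punch near (285,269) and the small one near (472,298). The beaker is near (355,254), the dish (303,182), the rest (388,182) and the stand (474,206). Next I'll enlarge each.

Run:
```python
from h import *
crop('top0',330,135,530,285,4,'c1'); crop('top0',200,210,380,340,4,'c2'); crop('top0',380,225,520,325,5,'c3'); 
crop('side0',290,230,510,420,3.6,'c4')
```

```text
(no output)
```

View pics/c1.png

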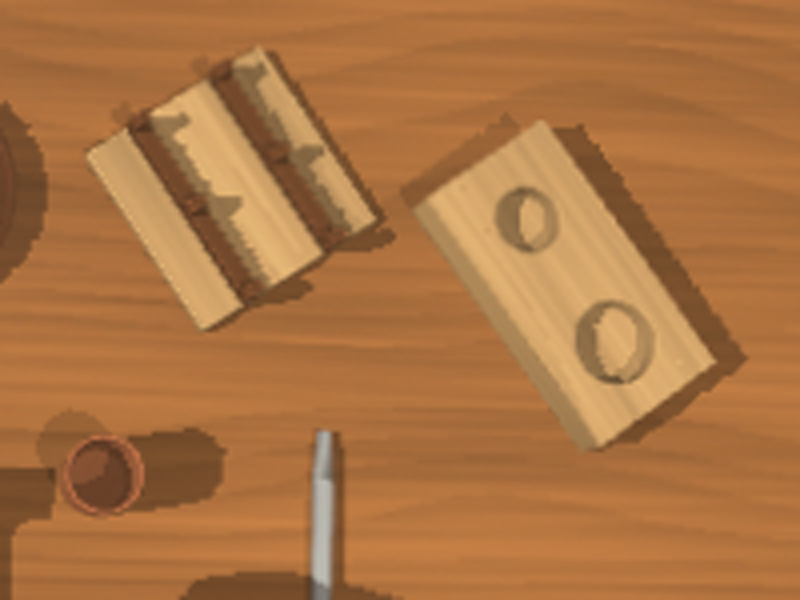

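View pics/c2.png

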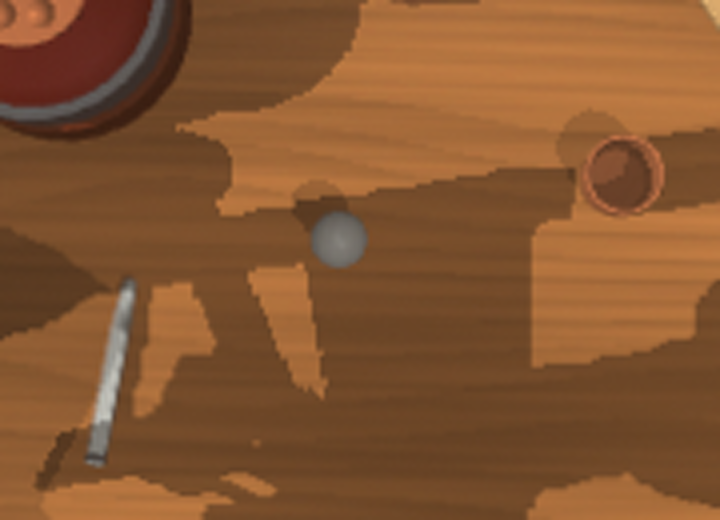

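View pics/c3.png

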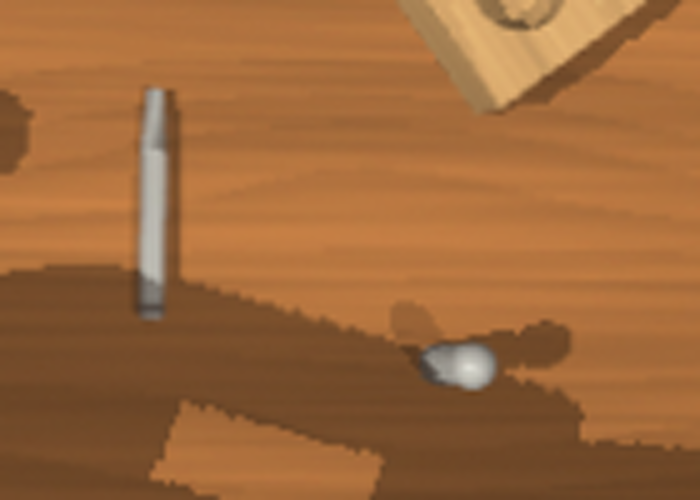

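View pics/c4.png

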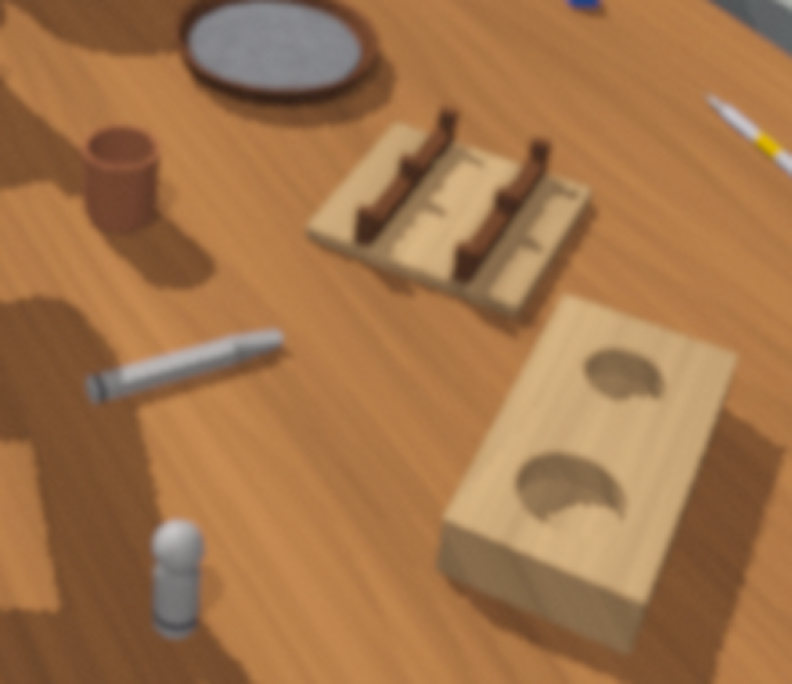

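Run:
```python
from h import *
f=load('top0'); s=load('side0')
def p(n,u,v,z): 
    w=px2w(f,u,v,z); print(n,np.round(w,1), 'side px',np.round(w2px(s,w),1)); return w
a=p('wide',483.75,220.5,34);b=p('narrow',461.75,189.75,34);print(np.linalg.norm(a-b),np.degrees(np.arctan2(*(b-a)[1::-1])),(a+b)/2)
C=[p('st',*q,34) for q in((465.5,165.5),(434,187),(477.5,246.5),(508.75,225.5))]; print([np.linalg.norm(C[i]-C[i-1]) for i in range(4)],np.mean(C,0))
C=[p('rest',*q,10) for q in((352,173.75),(381.25,217.5),(425.5,188.75),(395,147))]; print([np.linalg.norm(C[i]-C[i-1]) for i in range(4)],np.mean(C,0))
for i in range(4): print(np.degrees(np.arctan2(*(C[i]-C[i-1])[1::-1])))
p('dish',303.5,182,18)
for n,t,e in(('a',(232,280),(223.75,325.5)),('b',(411,242.6),(410,288.6))):
    t=p(n+'tip',*t,5);e=p(n+'butt',*e,5);print(np.linalg.norm(t-e),(t+e)/2,np.degrees(np.arctan2(*(t-e)[1::-1])))
p('large',284.5,269.75,54);p('small',474.8,298.2,47);p('beaker',355.5,253.75,50);p('pitch',212,209,110)
```

```text
wide [ 546.9 -305.6   34. ] side px [446.6 366.8]
narrow [ 620.3 -252.9   34. ] side px [461.5 333.9]
90.38406255882637 35.679882829669026 [ 583.57281644 -279.2193614    34.        ]
st [ 681.  -264.1   34. ] side px [492.1 328.8]
st [ 624.7 -184.5   34. ] side px [440.1 310.4]
st [ 484.  -288.4   34. ] side px [408.5 371. ]
st [ 536.4 -368.4   34. ] side px [466.7 397.6]
[np.float64(178.2087366753823), np.float64(97.43945564714785), np.float64(174.90952387251417), np.float64(95.62940654692626)] [ 581.51041645 -276.35274087   34.        ]
rest [657.3  10.3  10. ] side px [398.  263.8]
rest [551.5 -61.1  10. ] side px [373.5 292.5]
rest [ 625.5 -170.2   10. ] side px [434.1 315.3]
rest [728.6 -95.5  10. ] side px [452.2 282.1]
[np.float64(127.66610159441811), np.float64(127.64128166583644), np.float64(131.82466231982204), np.float64(127.29587014151153)] [640.7346494  -79.12804472  10.        ]
123.97594978817114
-145.95746176339856
-55.84229231738298
35.91455541414749
dish [631.5 127.2  18. ] side px [363.9 238.7]
atip [394.9 289.9   5. ] side px [253.  230.8]
abutt [288.4 305.4   5. ] side px [210.7 235.9]
107.59856685872217 [341.66869306 297.67480962   5.        ] -8.267448175562464
btip [ 493.1 -134.3    5. ] side px [365.9 323.6]
bbutt [ 382.9 -131.6    5. ] side px [312.7 338.4]
110.19583096091215 [ 438.01264119 -132.99602751    5.        ] -1.4025613547050053
large [419.5 164.6  54. ] side px [277.4 235.6]
small [ 362.1 -274.7   47. ] side px [337.3 382.7]
beaker [459.5   4.5  50. ] side px [321.  269.8]
pitch [544.2 322.5 110. ] side px [301.6 180.1]
```

```bash
cat >> h.py <<'E'
def plan(x,y,z,yaw,rnd=1):
    s=state(); p=np.array(s['ee_pos']); Rc=R.from_euler('xyz',s['ee_rot'],degrees=True)
    Rt=R.from_euler('xyz',[180,0,yaw],degrees=True)
    rv=(Rc.inv()*Rt).as_rotvec(degrees=True)
    print('t',round(s['time_s'],2),'pos',np.round(p,1),'rot',np.round(s['ee_rot'],1),'w',round(s['gripper_width'],1),'F',np.round(s['force'],1),'q',np.round(s['qpos']))
    print('turn first',np.round(rv,2),'then shift',np.round(Rt.inv().apply(np.array([x,y,z])-p),1))
E
python3 -c "
from h import *
plan(341.7,297.7,60,171.7)"
```

```text
t 0.15 pos [224.2 529.1 213.3] rot [-179.9   -0.   157. ] w 91.3 F [0.4 0.1 0.2] q [66. 18. 90.  0. 72. -1.]
turn first [-8.000e-02 -1.000e-02 -1.467e+01] then shift [-149.7 -212.   153.3]
```

```bash
python3 -m creep '[[0.3,0,0,0,0,0,-7.3],[0.5,0,0,0,0,0,-7.3],[0.65,-25,-35.3,15,0,0,0],[0.65,-25,-35.3,15,0,0,0],[0.65,-25,-35.3,25,0,0,0]]' 20 && python3 -m creep '[[0.65,-25,-35.3,33,0,0,0],[0.65,-25,-35.3,33,0,0,0],[0.65,-25,-35.3,32,0,0,0],[0.65,0,0,0,0,0,0]]'; python3 -c "
from h import *
plan(341.7,297.7,3,171.7); snap('top','top1');snap('wrist','wr1');crop('top1',150,240,350,390,4,'c5')"
```

```text
time_s: 0.78
ee_pos: [283.8, 413.0, 158.8]
ee_rot: [179.9, 0.1, 171.7]
force: [-0.3, -0.1, 0.5]
gripper_width: 44.2
time_s: 1.27
ee_pos: [340.9, 294.7, 58.8]
ee_rot: [-179.7, -0.2, 171.4]
force: [0.4, -0.4, 1.1]
gripper_width: 31.9
t 1.27 pos [340.9 294.7  58.8] rot [-179.7   -0.2  171.4] w 31.9 F [ 0.4 -0.4  1.1] q [ 39.  17. 118.  -0.  46. -42.]
turn first [-0.28 -0.24 -0.28] then shift [-0.3  3.1 55.8]
```

View pics/c5.png

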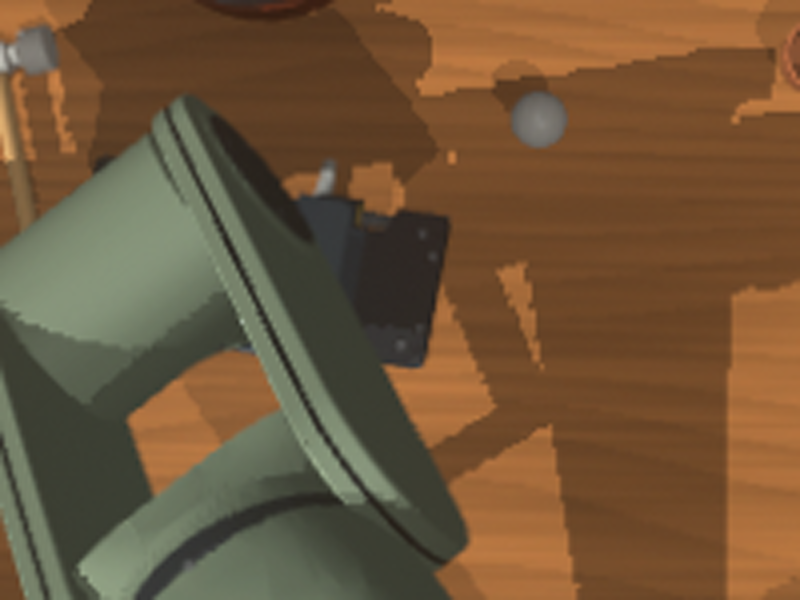

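View pics/wr1.png

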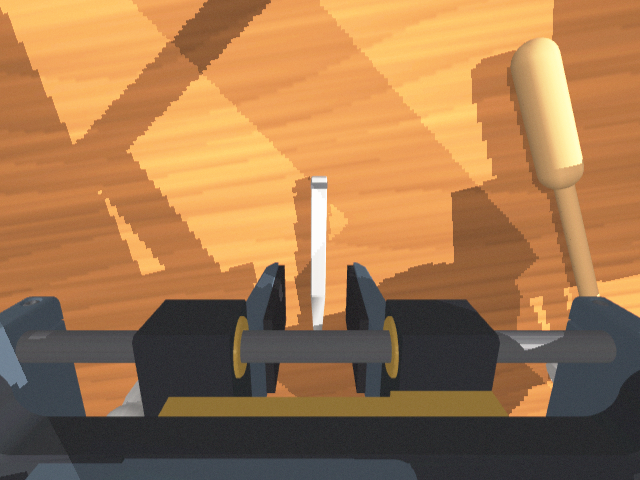

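```bash
python3 -c "
from h import *
f=load('wr1')
for q in((312,178),(327,178),(312,290),(326,290)): print(px2w(f,*q,10))
print(w2px(f,[288.4,305.4,5]))
s=state();Rc=R.from_euler('xyz',s['ee_rot'],degrees=True)
for y in(-16,0,16): print(w2px(f,s['ee_pos']+Rc.apply([0,y,0])),w2px(f,s['ee_pos']+Rc.apply([16,y,0])))
"
```

```text
[287.64816165 302.64922298  10.        ]
[289.02175871 311.87853791  10.        ]
[362.890607   291.21143722  10.        ]
[364.29158538 300.68097007  10.        ]
[316.54752836 177.5482777 ]
[288.00489286 294.25754295] [287.28785437 265.95442715]
[318.27625161 294.27509171] [318.3208579  265.96446852]
[348.56417366 294.29260217] [349.37126884 265.97449039]
```

```bash
python3 -m creep '[[0.65,0,4,20,0,0,-0.3],[0.65,0,0,20,0,0,0],[0.65,0,0,12,0,0,0],[0.65,0,0,4,0,0,0],[0.65,0,0,0,0,0,0]]' 30 && python3 -c "
from h import *
plan(341.7,298.7,2,171.7)"
```

```text
time_s: 2.0
ee_pos: [342.7, 302.6, 5.3]
ee_rot: [180.0, 0.0, 172.0]
force: [0.2, -0.0, -0.8]
gripper_width: 32.4
t 2.0 pos [342.7 302.6   5.3] rot [180.   0. 172.] w 32.4 F [ 0.2 -0.  -0.8] q [ 40.  22. 120.   0.  37. -42.]
turn first [0.04 0.03 0.26] then shift [ 0.4 -4.   3.3]
```

```bash
python3 -m creep '[[0.65,0,-3.5,0,0,0,0],[0.65,0,0,3,0,0,0],[0.65,0,0,0,0,0,0],[1,0,0,0,0,0,0],[1,0,0,0,0,0,0]]' 30 && python3 -m creep '[[1,0,0,0,0,0,0],[1,0,0,0,0,0,0],[1,0,0,0,0,0,0]]'
```

```text
time_s: 2.62
ee_pos: [342.1, 298.6, 2.0]
ee_rot: [180.0, 0.0, 171.9]
force: [-0.1, -0.1, -0.9]
gripper_width: 14.6
time_s: 3.0
ee_pos: [342.1, 298.6, 2.0]
ee_rot: [180.0, 0.0, 171.9]
force: [0.4, 0.1, -0.1]
gripper_width: 9.7
```

```bash
python3 -m creep '[[1,0,0,-20,0,0,0],[1,0,0,-35,0,0,0],[1,0,0,-45,0,0,5],[1,0,0,-20,0,0,10],[1,0,0,0,0,0,10]]' && python3 -m creep '[[1,0,0,0,0,0,10],[1,0,0,0,0,0,10],[1,0,0,0,0,0,2.4],[1,0,0,0,0,0,0],[1,0,0,0,0,0,0]]' && python3 -c "
from h import *
plan(665.9,-61.8,60,124.5)"
```

```text
time_s: 3.62
ee_pos: [342.8, 299.3, 123.7]
ee_rot: [179.8, 0.1, 146.6]
force: [0.1, -0.4, -0.8]
gripper_width: 9.7
time_s: 4.25
ee_pos: [341.9, 298.5, 121.8]
ee_rot: [-180.0, -0.0, 124.6]
force: [-0.4, -0.3, -1.7]
gripper_width: 10.0
t 4.25 pos [341.9 298.5 121.8] rot [-180.    -0.   124.6] w 10.0 F [-0.4 -0.3 -1.7] q [ 40.  12. 113.   0.  55.   5.]
turn first [-0.02 -0.    0.07] then shift [-480.4   63.    61.8]
```

```bash
python3 -m creep '[[1,-30,4,0,0,0,0],[1,-50,6.6,0,0,0,0],[1,-50,6.6,0,0,0,0],[1,-50,6.6,0,0,0,0],[1,-50,6.6,0,0,0,0]]' && python3 -m creep '[[1,-50,6.6,0,0,0,0],[1,-50,6.6,0,0,0,0],[1,-50,6.6,0,0,0,0],[1,-50,6.6,0,0,0,0],[1,-30,4,0,0,0,0]]' && python3 -m creep '[[1,-20,2.4,15,0,0,0],[1,0,0,30,0,0,0],[1,0,0,15,0,0,0],[1,0,0,0,0,0,0],[1,0,0,0,0,0,0]]' && python3 -c "
from h import *
plan(665.9,-61.8,60,124.5)
snap('top','top2');snap('side','side2');snap('wrist','wr2');crop('side2',340,200,500,320,5,'c6')"
```

```text
time_s: 4.88
ee_pos: [498.4, 125.0, 121.9]
ee_rot: [180.0, -0.0, 124.6]
force: [0.6, -0.0, -1.2]
gripper_width: 9.9
time_s: 5.5
ee_pos: [654.2, -48.0, 121.4]
ee_rot: [180.0, 0.0, 124.5]
force: [-0.4, 0.2, -1.2]
gripper_width: 9.2
time_s: 6.12
ee_pos: [666.7, -60.6, 62.8]
ee_rot: [179.9, 0.1, 124.6]
force: [0.0, 0.1, -0.4]
gripper_width: 9.9
t 6.12 pos [666.7 -60.6  62.8] rot [1.799e+02 1.000e-01 1.246e+02] w 9.9 F [ 0.   0.1 -0.4] q [ -6.  33.  88.   0.  59. -41.]
turn first [0.07 0.05 0.07] then shift [-0.5 -1.4  2.8]
```

View pics/c6.png

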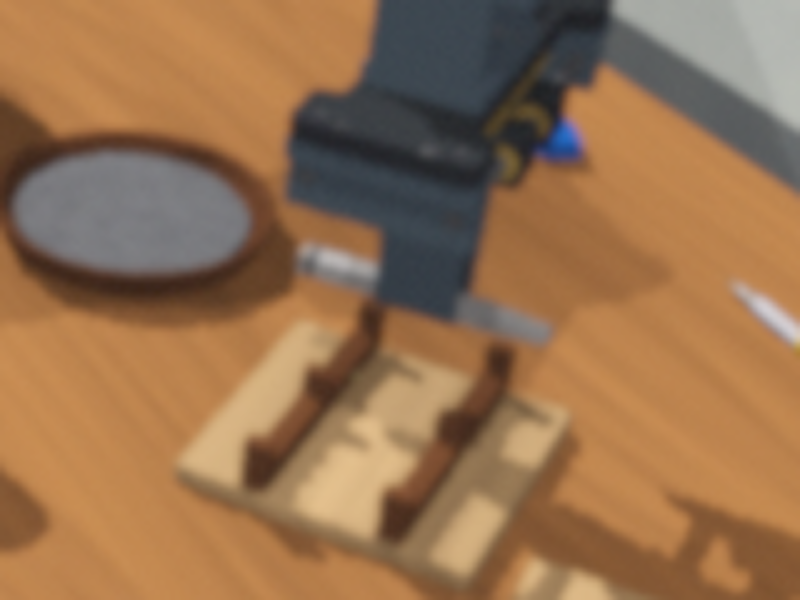

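View pics/wr2.png

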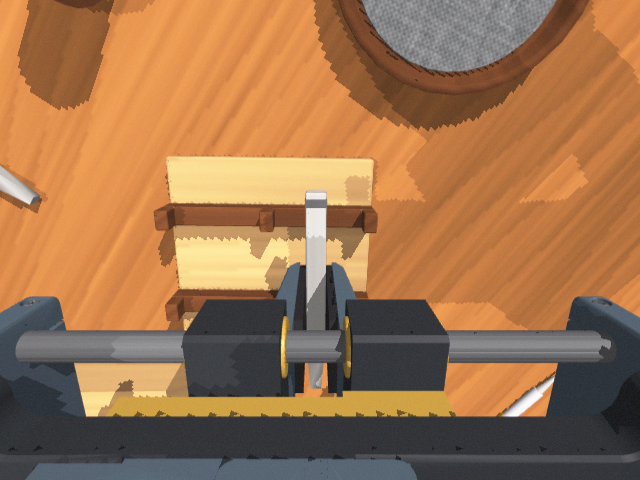

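```bash
python3 -c "
from h import *
f=load('wr2')
a=px2w(f,167,156.5,10);b=px2w(f,373,158.5,10);print(a,b,np.linalg.norm(a-b),np.degrees(np.arctan2(*(b-a)[1::-1])))
m=(a+b)/2
# board edge with centre: edge at rest x offset -65 along
d=(b-a)/np.linalg.norm(b-a); n=np.array([-d[1],d[0],0])
for s in(1,-1): print('centre',m+s*65*n)
t1=px2w(f,266,207,34);t2=px2w(f,369,208,34);print(t1,t2,np.linalg.norm(t1-t2),(t1+t2)/2)
"
```

```text
[553.16686411 -57.97902525  10.        ] [658.92703612  13.49181191  10.        ] 127.645190073327 34.05012579845331
centre [569.65228133  31.61201592  10.        ]
centre [642.44161891 -76.09922925  10.        ]
[620.53738771 -44.03937781  34.        ] [669.79959147 -10.79146922  34.        ] 59.43221470759095 [645.16848959 -27.41542352  34.        ]
```

```bash
python3 -m creep '[[1,0,0,15,0,0,0.3],[1,0,0,13,0,0,0],[1,0,0,5,0,0,0],[1,0,0,2,0,0,0],[1,0,0,1,0,0,0]]' && python3 -m creep '[[1,0,0,0.5,0,0,0],[1,0,0,0,0,0,0],[1,0,0,0,0,0,0]]'
```

```text
time_s: 6.9
ee_pos: [666.4, -61.0, 25.9]
ee_rot: [180.0, 0.0, 124.2]
force: [0.0, -0.2, -0.6]
gripper_width: 10.1
time_s: 7.28
ee_pos: [666.3, -61.0, 25.7]
ee_rot: [180.0, 0.0, 124.2]
force: [-0.1, 0.3, -0.7]
gripper_width: 9.8
```

```bash
python3 -m creep '[[1,0,0,0.7,0,0,0],[1,0,0,0.5,0,0,0],[1,0,0,0.3,0,0,0],[1,0,0,0,0,0,0],[1,0,0,0,0,0,0]]'; python3 -c "
from h import *
f=snap('side','side3');crop('side3',340,200,500,320,5,'c7')"
```

```text
time_s: 7.9
ee_pos: [666.2, -61.0, 24.0]
ee_rot: [180.0, -0.0, 124.2]
force: [-0.3, 0.5, 0.5]
gripper_width: 10.1
```

View pics/c7.png

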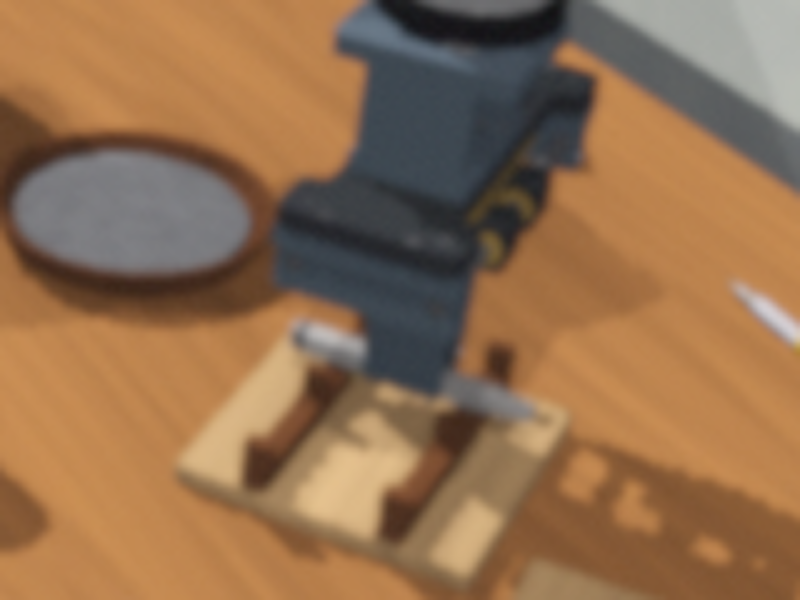

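```bash
python3 -m creep '[[0.7,0,0,0.2,0,0,0],[0.7,0,0,0,0,0,0],[0.7,0,0,0,0,0,0],[0.65,0,0,0,0,0,0],[0.65,0,0,-10,0,0,0]]' && python3 -m creep '[[0.65,0,0,-30,0,0,0],[0.65,0,0,-30,0,0,0],[0.65,0,0,0,0,0,0],[0.65,0,0,0,0,0,0]]'; python3 -c "
from h import *
f=snap('side','side4');crop('side4',340,200,500,320,5,'c8');snap('wrist','wr4')
plan(438,-133,60,178.6)"
```

```text
time_s: 8.57
ee_pos: [665.5, -60.9, 33.3]
ee_rot: [-179.9, -0.1, 124.2]
force: [0.3, -0.3, 0.5]
gripper_width: 31.6
time_s: 9.07
ee_pos: [665.7, -61.0, 93.3]
ee_rot: [-180.0, -0.0, 124.2]
force: [0.1, -0.0, 0.0]
gripper_width: 32.0
t 9.18 pos [665.3 -60.9  92.4] rot [-1.799e+02 -1.000e-01  1.242e+02] w 31.8 F [-1.2 -0.3  0.3] q [ -6.  32.  86.   0.  63. -40.]
turn first [-5.000e-02 -1.500e-01 -5.437e+01] then shift [225.4 -77.6  32.4]
```

View pics/c8.png

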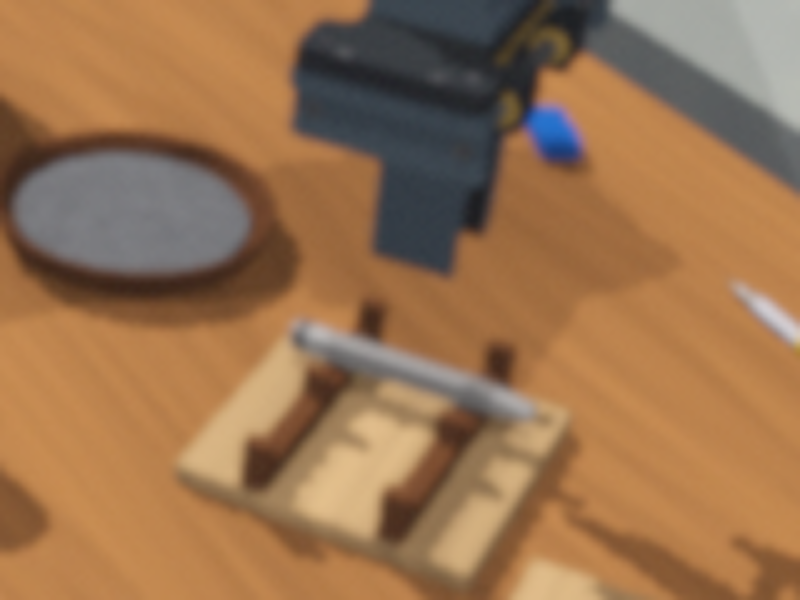

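View pics/wr4.png

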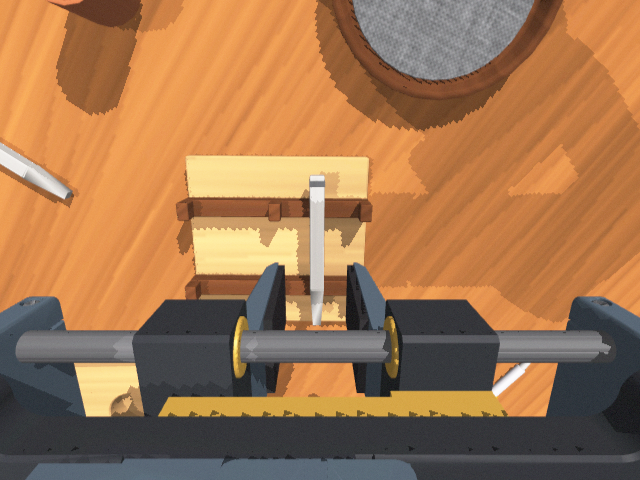

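The first punch lies straight in its lane across both bars: its axis is at u=317, with the teeth at 275 and 367. Next is the second punch.

```bash
python3 -m creep '[[0.65,0,0,0,0,0,-9.1],[0.65,0,0,0,0,0,-9.1],[0.65,0,0,0,0,0,-9.1],[0.65,0,0,0,0,0,-9.1],[0.65,0,0,0,0,0,-9.1]]' && python3 -m creep '[[0.65,25,-10,0,0,0,-8.9],[0.65,50,-17,0,0,0,0],[0.65,50,-17,0,0,0,0],[0.65,50,-17,10,0,0,0],[0.65,50,-17,20,0,0,0]]' && python3 -m creep '[[0.65,0,0,0,0,0,0],[0.65,0,0,0,0,0,0]]'; python3 -c "
from h import *
snap('wrist','wr5');snap('top','top5')
plan(438,-133,3,178.6)"
```

```text
time_s: 9.8
ee_pos: [665.5, -60.9, 92.3]
ee_rot: [-180.0, -0.1, 170.0]
force: [0.5, 0.8, 0.3]
gripper_width: 32.2
time_s: 10.42
ee_pos: [436.7, -129.9, 63.2]
ee_rot: [-180.0, 0.0, 178.7]
force: [0.0, -0.2, -0.1]
gripper_width: 31.9
time_s: 10.68
ee_pos: [439.0, -129.8, 63.6]
ee_rot: [180.0, 0.0, 178.6]
force: [0.9, 0.9, -0.2]
gripper_width: 31.9
t 10.78 pos [ 440.  -129.8   64. ] rot [-1.800e+02  1.000e-01  1.787e+02] w 31.9 F [-0.2 -0.3  0.9] q [ -18.   17.  117.    0.   46. -107.]
turn first [-0.02  0.11  0.07] then shift [ 1.9 -3.3 61. ]
```

View pics/wr5.png

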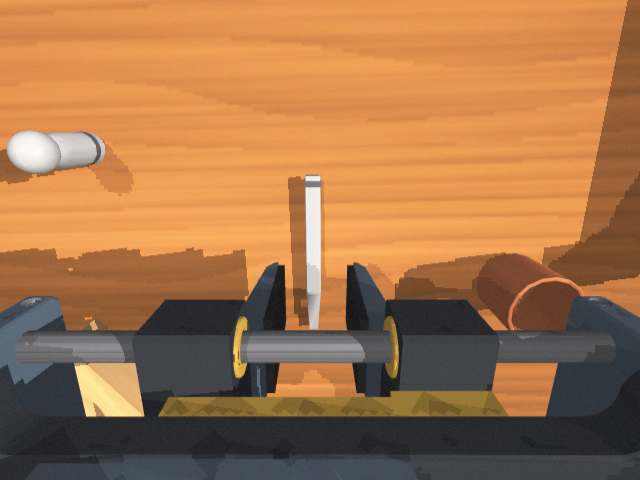

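```bash
python3 -c "
from h import *
f=load('wr5')
P=[px2w(f,*q,10) for q in((305,176),(320,176),(307,290),(321,290))]; print(np.round(P,1)); a=(P[0]+P[1])/2;b=(P[2]+P[3])/2; d=(b-a)/np.linalg.norm(b-a); print(a+55*d, np.degrees(np.arctan2(d[1],d[0])))
"
```

```text
[[ 383.7 -135.1   10. ]
 [ 383.9 -125.7   10. ]
 [ 462.3 -136.2   10. ]
 [ 462.5 -126.5   10. ]]
[ 438.83088651 -131.08425941   10.        ] -0.7336403746812308
```

```bash
python3 -m creep '[[0.65,1.5,-2,22,0,0,-0.2],[0.65,0,0,22,0,0,0],[0.65,0,0,12,0,0,0],[0.65,0,0,5,0,0,0],[0.65,0,0,0.7,0,0,0]]' 30 && python3 -m creep '[[0.65,0,0,0,0,0,0],[1,0,0,0,0,0,0],[1,0,0,0,0,0,0],[1,0,0,0,0,0,0],[1,0,0,0,0,0,0]]' && python3 -m creep '[[1,0,0,0,0,0,0]]'
```

```text
time_s: 11.4
ee_pos: [437.2, -131.6, 2.1]
ee_rot: [-180.0, 0.0, 178.9]
force: [0.8, 0.0, 0.6]
gripper_width: 31.8
time_s: 12.02
ee_pos: [436.8, -131.6, 2.3]
ee_rot: [-180.0, 0.0, 178.8]
force: [-0.8, 1.0, 2.4]
gripper_width: 9.7
time_s: 12.15
ee_pos: [436.9, -131.6, 2.3]
ee_rot: [-180.0, 0.0, 178.8]
force: [-0.6, 0.6, 3.3]
gripper_width: 9.5
```

```bash
python3 -m creep '[[1,0,0,-15,0,0,0],[1,0,0,-35,0,0,0],[1,0,0,-40,0,0,5],[1,0,0,-10,0,0,9.9],[1,0,0,0,0,0,9.9]]' && python3 -m creep '[[1,0,0,0,0,0,9.9],[1,0,0,0,0,0,9.9],[1,0,0,0,0,0,10],[1,0,0,0,0,0,0],[1,0,0,0,0,0,0]]' && python3 -c "
from h import *
plan(616.3,-94.7,50,124.2)"
```

```text
time_s: 12.78
ee_pos: [437.2, -131.7, 102.9]
ee_rot: [180.0, 0.1, 153.7]
force: [-0.5, -0.1, -1.5]
gripper_width: 10.0
time_s: 13.4
ee_pos: [436.5, -131.5, 101.8]
ee_rot: [-180.0, -0.0, 124.4]
force: [0.4, -0.3, 0.0]
gripper_width: 9.4
t 13.4 pos [ 436.5 -131.5  101.8] rot [-180.    -0.   124.4] w 9.4 F [ 0.4 -0.3  0. ] q [-18.  14. 114.   0.  52. -53.]
turn first [-0.02 -0.03  0.18] then shift [-70.6 169.4  51.8]
```

```bash
python3 -m creep '[[1,-14.1,33.8,0,0,0,0.2],[1,-14.1,33.9,0,0,0,0],[1,-14.1,33.9,0,0,0,0],[1,-14.1,33.9,0,0,0,0],[1,-14.1,33.9,15,0,0,0]]' && python3 -m creep '[[1,0,0,25,0,0,0],[1,0,0,11,0,0,0],[1,0,0,0,0,0,0],[1,0,0,0,0,0,0]]' && python3 -c "
from h import *
snap('wrist','wr6')
plan(616.3,-94.7,25.5,124.2)"
```

```text
time_s: 14.02
ee_pos: [618.6, -94.9, 87.7]
ee_rot: [179.9, 0.1, 124.2]
force: [-0.4, -0.1, -0.2]
gripper_width: 9.4
time_s: 14.52
ee_pos: [616.9, -95.3, 52.0]
ee_rot: [179.9, 0.1, 124.0]
force: [0.4, -0.2, -0.3]
gripper_width: 9.6
t 14.57 pos [617.  -95.3  52.2] rot [1.799e+02 1.000e-01 1.240e+02] w 9.9 F [ 0.3 -0.6 -0.7] q [-10.  30.  95.   0.  54. -44.]
turn first [ 0.09  0.07 -0.16] then shift [ 0.9 -0.2 26.7]
```

View pics/wr6.png

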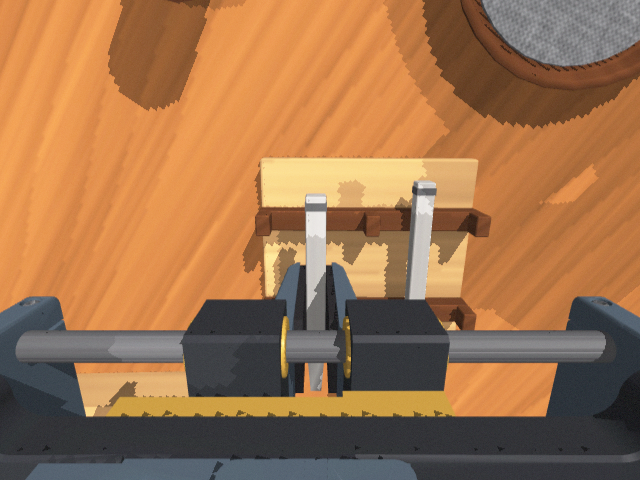

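```bash
python3 -m creep '[[1,0.9,0,15,0,0,0],[1,0,0,8,0,0,0],[1,0,0,2,0,0,0],[1,0,0,1,0,0,0],[1,0,0,0.5,0,0,0]]' && python3 -m creep '[[1,0,0,0.5,0,0,0],[1,0,0,0,0,0,0],[1,0,0,0,0,0,0]]'
```

```text
time_s: 15.2
ee_pos: [616.3, -94.3, 24.7]
ee_rot: [180.0, 0.0, 124.0]
force: [-0.0, 0.4, -0.9]
gripper_width: 9.8
time_s: 15.58
ee_pos: [616.3, -94.3, 24.3]
ee_rot: [180.0, 0.0, 124.0]
force: [0.3, -0.5, 0.1]
gripper_width: 9.5
```

```bash
python3 -m creep '[[1,0,0,0.4,0,0,0],[0.8,0,0,0,0,0,0],[0.75,0,0,0,0,0,0],[0.72,0,0,0,0,0,0],[0.72,0,0,-10,0,0,0]]' && python3 -m creep '[[0.65,0,0,-30,0,0,0],[0.5,0,0,-50,0,0,0],[0.4,0,0,-10,0,0,0],[0.4,0,0,0,0,0,0]]'; python3 -c "
from h import *
f=snap('side','side7');crop('side7',340,200,500,320,5,'c9');snap('wrist','wr7')
plan(419.5,164.6,110,124.2)"
```

```text
time_s: 16.2
ee_pos: [615.3, -94.2, 33.1]
ee_rot: [-179.9, -0.1, 124.0]
force: [0.1, 0.5, 0.9]
gripper_width: 25.5
time_s: 16.7
ee_pos: [616.3, -94.3, 124.5]
ee_rot: [179.9, 0.1, 124.0]
force: [-0.2, 1.0, -0.7]
gripper_width: 54.6
t 16.8 pos [615.1 -94.2 122.4] rot [-1.799e+02 -1.000e-01  1.240e+02] w 54.6 F [-0.  -0.4 -0.1] q [-10.  26.  91.   0.  63. -44.]
turn first [-0.1  -0.1  -0.17] then shift [323.9 -16.3  12.4]
```

View pics/c9.png

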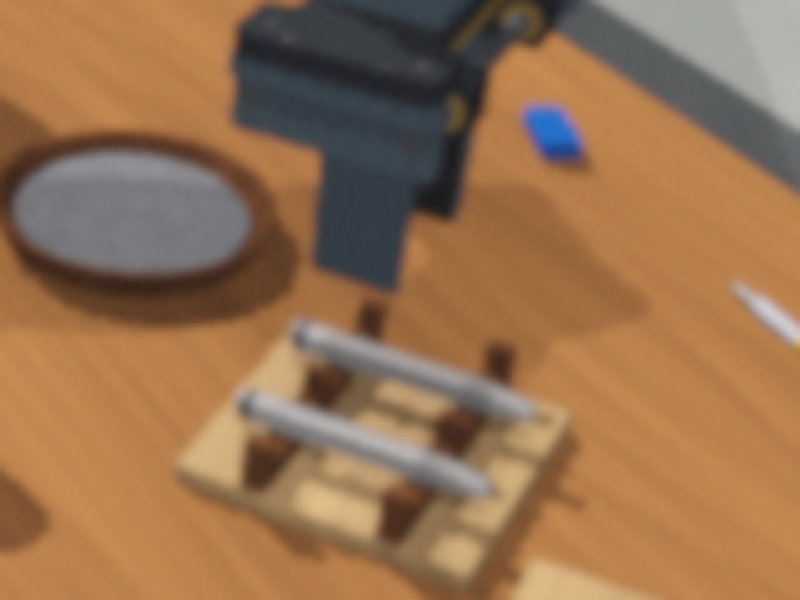

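View pics/wr7.png

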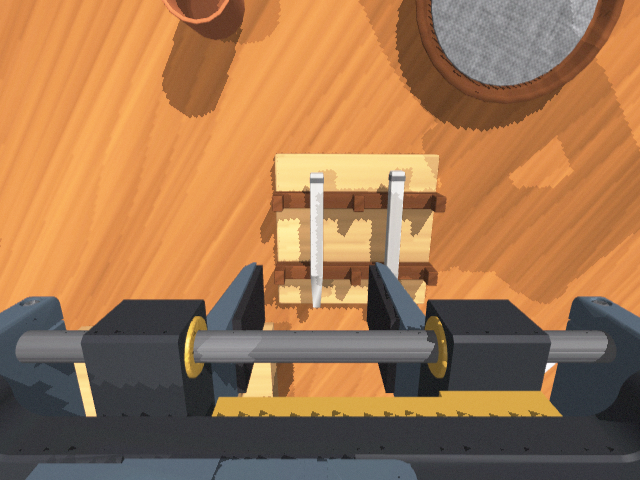

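```bash
python3 -m creep '[[0.4,30,-1.5,0,0,0,0],[0.4,49,-2.5,0,0,0,0],[0.4,49,-2.5,0,0,0,0],[0.4,49,-2.5,0,0,0,0],[0.4,49,-2.5,0,0,0,0]]' && python3 -m creep '[[0.35,49,-2.5,0,0,0,0],[0.35,49,-2.3,12,0,0,0],[0.35,0,0,0,0,0,0],[0.35,0,0,0,0,0,0]]';  python3 -c "
from h import *
snap('wrist','wr8')
plan(419.5,164.6,35,124.2)"
```

```text
time_s: 17.42
ee_pos: [477.9, 87.5, 122.1]
ee_rot: [-179.8, -0.1, 124.0]
force: [0.1, 0.3, -0.1]
gripper_width: 54.8
time_s: 17.92
ee_pos: [421.1, 164.8, 111.0]
ee_rot: [-179.9, 0.0, 124.1]
force: [0.7, -0.8, 0.4]
gripper_width: 59.4
t 17.98 pos [421.6 164.5 111.2] rot [-180.    0.  124.] w 59.2 F [-0.  -1.3  0. ] q [ 20.  13. 114.  -0.  53. -14.]
turn first [-0.04  0.01 -0.19] then shift [ 1.2 -1.7 76.2]
```

View pics/wr8.png

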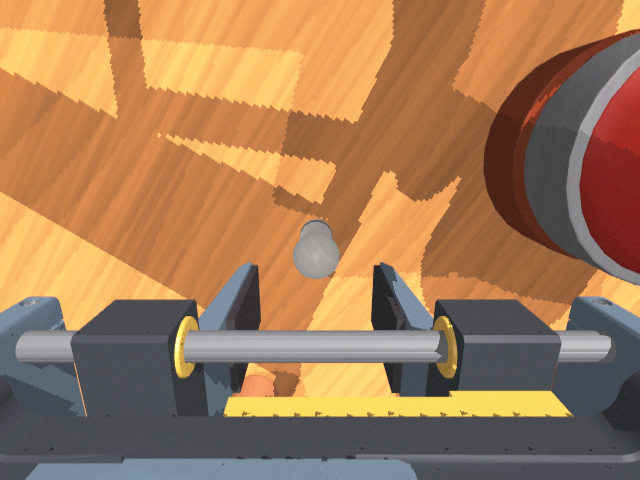

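```bash
python3 -c "
from h import *
f=load('wr8')
print(px2w(f,317,257,54)); print(w2px(f,[419.5,164.6,54]))
"
```

```text
[421.98518349 164.76431591  54.        ]
[313.85904043 255.26681112]
```

```bash
python3 -m creep '[[0.35,0.7,-0.6,20,0,0,0],[0.35,0,0,30,0,0,0],[0.35,0,0,20,0,0,0],[0.35,0,0,6,0,0,0],[0.35,0,0,0,0,0,0]]' 35 && python3 -m creep '[[1,0,0,0,0,0,0],[1,0,0,0,0,0,0],[1,0,0,0,0,0,0],[1,0,0,0,0,0,0],[1,0,0,0,0,0,0]]'; python3 -c "
from h import *
snap('side','side9'); crop('side9',200,150,360,270,5,'c10');plan(546.9,-305.6,110,124.2)"
```

```text
time_s: 18.6
ee_pos: [420.9, 164.8, 35.7]
ee_rot: [-180.0, -0.0, 124.0]
force: [0.5, 0.4, 0.1]
gripper_width: 59.2
time_s: 19.23
ee_pos: [420.7, 165.5, 36.1]
ee_rot: [179.9, 0.0, 124.0]
force: [-0.1, 0.3, 3.3]
gripper_width: 30.0
t 19.27 pos [420.7 165.5  36. ] rot [179.9   0.  124. ] w 30.5 F [0.3 0.4 5.1] q [ 20.  19. 119.   0.  42. -14.]
turn first [ 0.06  0.01 -0.16] then shift [-460.6 -160.4  -74. ]
```

View pics/c10.png

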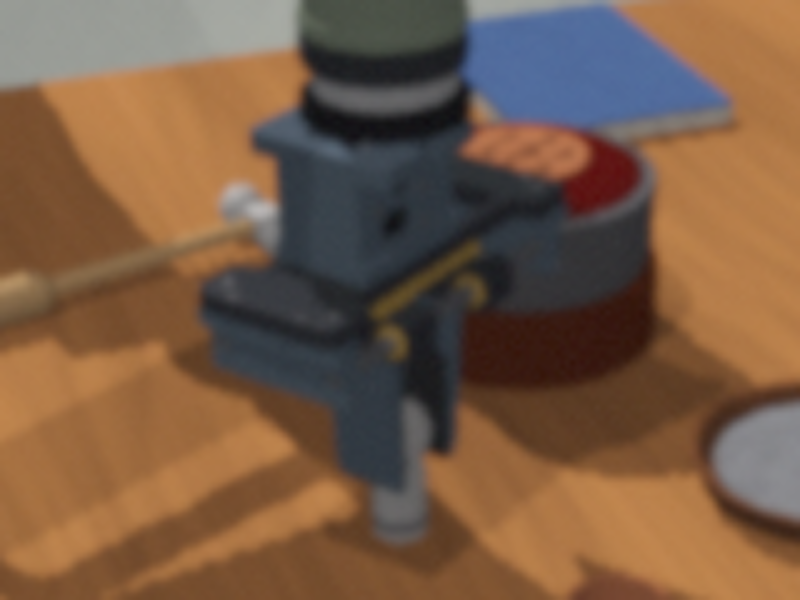

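```bash
python3 -m creep '[[1,0,0,0,0,0,0],[1,0,0,0,0,0,0]]'; python3 -c "
from h import *
snap('wrist','wr10');crop('wr10',200,200,440,400,3.3,'c11');crop('side9',255,225,305,265,14,'c12')
"
```

```text
time_s: 19.52
ee_pos: [420.7, 165.5, 36.0]
ee_rot: [179.9, 0.0, 124.0]
force: [0.1, 0.7, 5.5]
gripper_width: 30.6
```

View pics/c11.png

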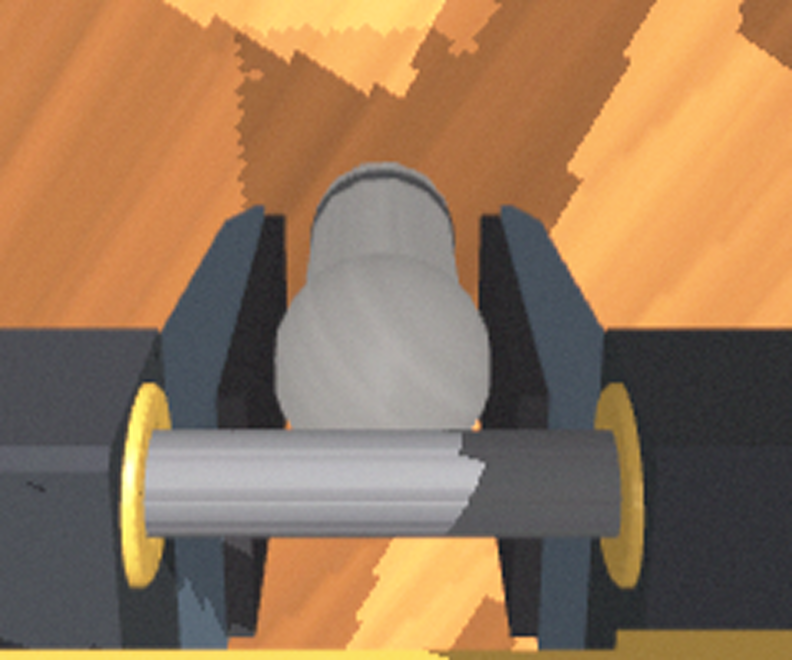

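View pics/c12.png

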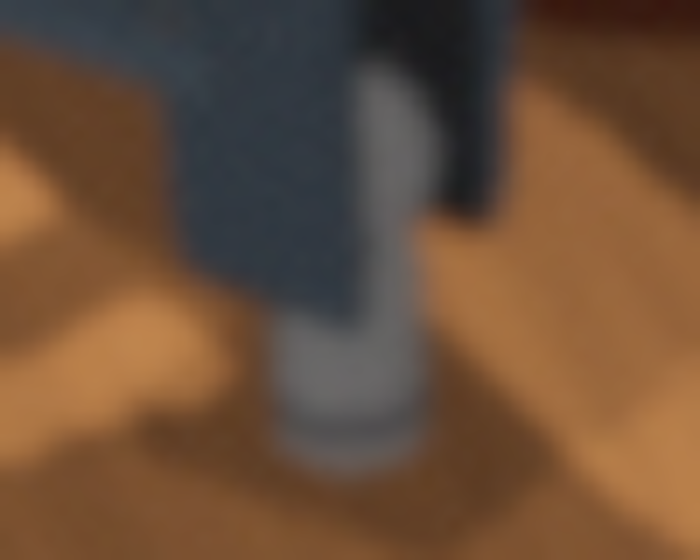

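```bash
python3 -m creep '[[1,0,0,-4,0,0,0],[1,0,0,-8,0,0,0],[1,0,0,-15,0,0,0],[1,0,0,0,0,0,0],[1,0,0,0,0,0,0]]'; python3 -c "
from h import *
snap('wrist','wr11');crop('wr11',200,200,440,400,3.3,'c13');snap('side','side11');crop('side11',240,170,320,250,7,'c14')
"
```

```text
time_s: 20.2
ee_pos: [419.9, 165.1, 62.3]
ee_rot: [-180.0, -0.0, 124.0]
force: [-0.1, -0.2, -3.7]
gripper_width: 30.2
```

View pics/c13.png

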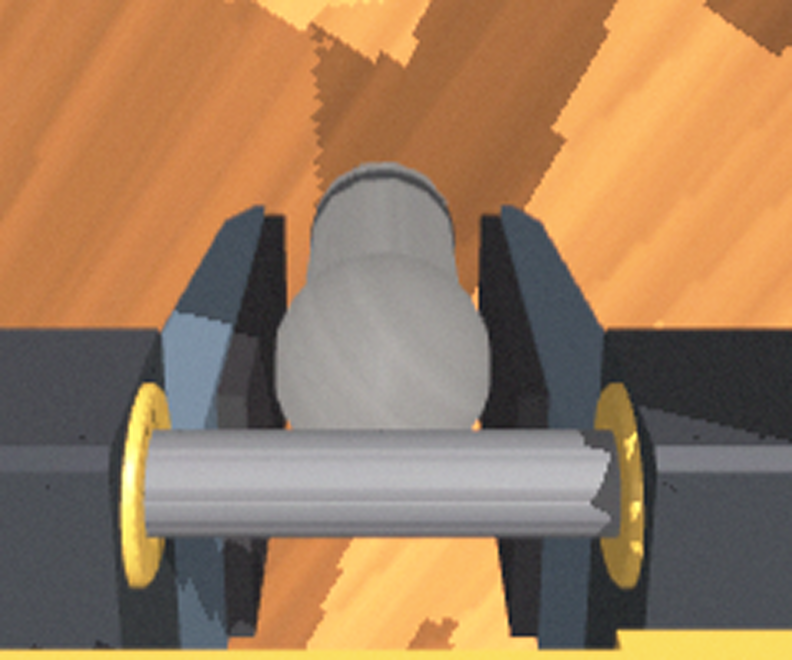

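View pics/c14.png

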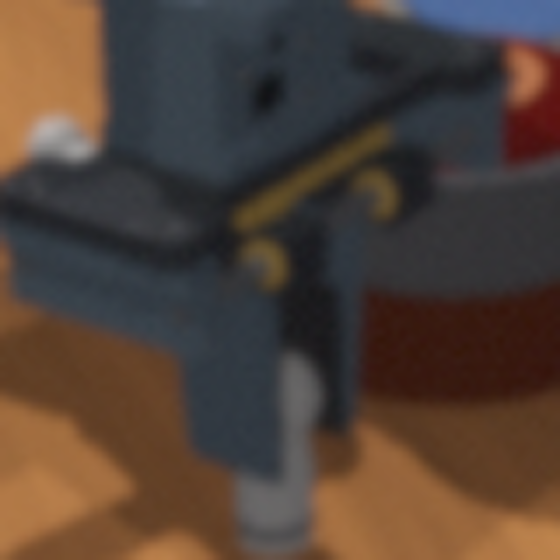

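```bash
python3 -m creep '[[1,0,0,-15,0,0,0],[1,0,0,-30,0,0,0],[1,0,0,-30,0,0,0],[1,0,0,-10,0,0,0],[1,0,0,0,0,0,0]]';python3 -c "
from h import *
plan(546.9,-305.6,110,124.2)"
```

```text
time_s: 20.92
ee_pos: [420.2, 165.3, 147.4]
ee_rot: [180.0, -0.0, 124.0]
force: [0.0, -0.5, -2.5]
gripper_width: 30.3
t 20.93 pos [420.2 165.3 147.4] rot [180.  -0. 124.] w 30.3 F [ 0.  -0.5 -2.5] q [ 20.  11. 111.   0.  59. -14.]
turn first [ 0.   -0.   -0.16] then shift [-460.7 -159.9   37.4]
```

```bash
python3 -m creep '[[1,-13.8,-4.8,0,0,0,0],[1,-27.6,-9.6,0,0,0,0],[1,-41.5,-14.4,0,0,0,0],[1,-41.5,-14.4,0,0,0,0],[1,-41.5,-14.4,0,0,0,0]]' && python3 -m creep '[[1,-41.5,-14.4,0,0,0,0],[1,-41.5,-14.4,0,0,0,0],[1,-41.5,-14.4,0,0,0,0],[1,-41.5,-14.4,0,0,0,0],[1,-41.5,-14.4,0,0,0,0]]' && python3 -m creep '[[1,-41.5,-14.4,0,0,0,0],[1,-27,-9.6,0,0,0,0],[1,0,0,0,0,0,0],[1,0,0,0,0,0,0]]'; python3 -c "
from h import *
snap('wrist','wr12')
plan(546.9,-305.6,110,124.2)"
```

```text
time_s: 21.55
ee_pos: [464.8, -6.6, 146.4]
ee_rot: [-179.9, -0.1, 124.0]
force: [0.7, 1.0, -3.6]
gripper_width: 30.6
time_s: 22.18
ee_pos: [520.9, -218.8, 145.9]
ee_rot: [-179.9, -0.1, 124.0]
force: [0.7, 0.5, -1.8]
gripper_width: 30.7
time_s: 22.68
ee_pos: [539.1, -286.6, 146.2]
ee_rot: [-179.9, -0.2, 124.0]
force: [-0.4, 0.3, -4.7]
gripper_width: 30.3
t 22.73 pos [ 539.4 -286.2  146.6] rot [-1.799e+02 -1.000e-01  1.240e+02] w 30.2 F [ 0.8  0.3 -2.2] q [-29.  24.  90.   0.  65. -63.]
turn first [-0.05 -0.14 -0.16] then shift [-20.3  -4.6  36.6]
```

View pics/wr12.png

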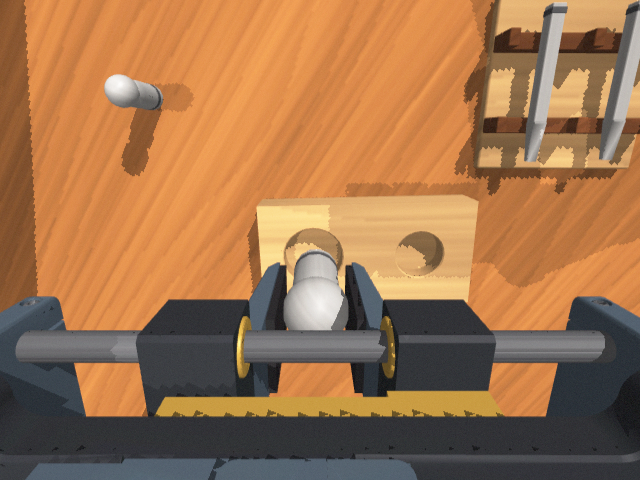

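```bash
python3 -c "
from h import *
f=load('wr12')
n=px2w(f,419.5,254,34); w=px2w(f,313.5,257,34); print(n,w,np.linalg.norm(n-w))
for q in((395,254),(444,254),(284,256),(343,256),(257,207),(477,204)): print(px2w(f,*q,34))
print('rest corner etc small ball',px2w(f,121,90,47))
"
```

```text
[ 621.5946723 -251.9473069   34.       ] [ 548.66856755 -304.52793736   34.        ] 89.9051692209313
[ 604.3974997  -263.57812416   34.        ]
[ 638.78778844 -240.31924287   34.        ]
[ 527.40091692 -317.82385964   34.        ]
[ 568.92335652 -289.74061383   34.        ]
[ 486.33683846 -294.45329976   34.        ]
[ 633.21892492 -192.16996949   34.        ]
rest corner etc small ball [ 362.58447575 -272.80589121   47.        ]
```

```bash
python3 -m creep '[[1,-10,-1.7,0,0,0,0],[1,-10.3,-1.8,0,0,0,0],[1,0,0,20,0,0,0],[1,0,0,25,0,0,0],[1,0,0,10,0,0,0]]' && python3 -m creep '[[1,0,0,0,0,0,0],[1,0,0,0,0,0,0]]'; python3 -c "
from h import *
snap('side','side13');crop('side13',380,290,500,390,6,'c15')
plan(547.8,-305,54,124.2)"
```

```text
time_s: 23.35
ee_pos: [548.3, -305.5, 91.2]
ee_rot: [-179.9, -0.1, 124.0]
force: [0.2, 1.0, -1.7]
gripper_width: 30.0
time_s: 23.6
ee_pos: [549.6, -306.1, 93.7]
ee_rot: [179.9, 0.1, 124.0]
force: [-0.4, 0.2, -1.9]
gripper_width: 30.1
t 23.65 pos [ 549.6 -306.1   93.8] rot [1.799e+02 1.000e-01 1.240e+02] w 30.2 F [ 0.4  0.1 -3.9] q [-30.  28.  92.   0.  60. -64.]
turn first [ 0.06  0.11 -0.16] then shift [ 1.9 -0.9 39.8]
```

View pics/c15.png

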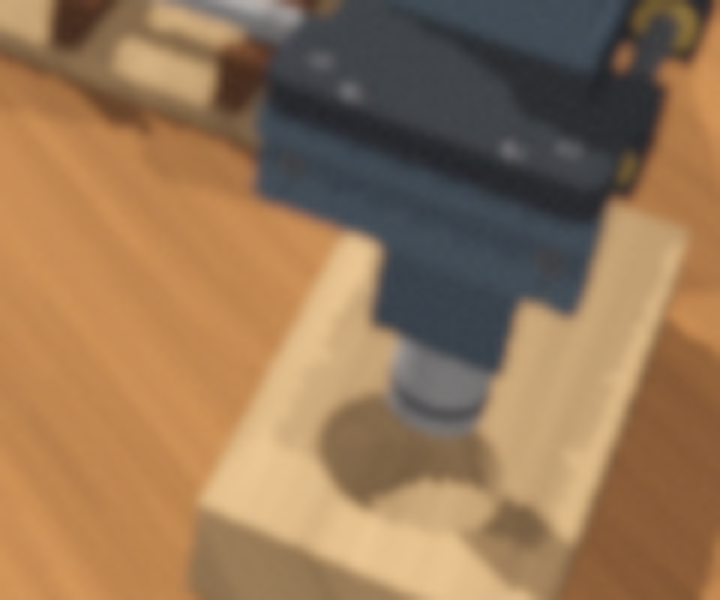

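```bash
python3 -m creep '[[1,1.5,-0.9,12,0,0,0],[1,0,0,12,0,0,0],[1,0,0,9,0,0,0],[1,0,0,3,0,0,0],[1,0,0,1,0,0,0]]' && python3 -m creep '[[1,0,0,0.5,0,0,0],[1,0,0,0,0,0,0],[1,0,0,0,0,0,0]]'
```

```text
time_s: 24.28
ee_pos: [547.3, -304.9, 55.3]
ee_rot: [-180.0, -0.0, 124.0]
force: [0.2, -0.2, -2.0]
gripper_width: 30.5
time_s: 24.65
ee_pos: [547.4, -304.9, 55.4]
ee_rot: [180.0, 0.0, 124.0]
force: [-0.5, 0.8, -2.4]
gripper_width: 30.2
```

```bash
python3 -m creep '[[1,0,0,1,0,0,0],[1,0,0,1,0,0,0],[1,0,0,0.5,0,0,0],[1,0,0,0,0,0,0],[1,0,0,0,0,0,0]]'
```

```text
time_s: 25.28
ee_pos: [547.3, -304.9, 52.6]
ee_rot: [180.0, 0.0, 124.0]
force: [0.3, 0.4, -3.1]
gripper_width: 30.1
```

```bash
python3 -m creep '[[1,0,0,0.5,0,0,0],[1,0,0,0.5,0,0,0],[1,0,0,0,0,0,0],[1,0,0,0,0,0,0]]'
```

```text
time_s: 25.78
ee_pos: [547.4, -305.0, 52.1]
ee_rot: [180.0, 0.0, 124.0]
force: [-1.5, 0.8, 2.4]
gripper_width: 30.6
```

```bash
python3 -m creep '[[0.6,0,0,0,0,0,0],[0.5,0,0,0,0,0,0],[0.45,0,0,0,0,0,0],[0.45,0,0,-5,0,0,0],[0.45,0,0,-20,0,0,0]]' && python3 -m creep '[[0.45,0,0,-40,0,0,0],[0.45,0,0,-20,0,0,0],[0.45,0,0,0,0,0,0]]';python3 -c "
from h import *
snap('side','side14');crop('side14',380,290,500,390,6,'c16');snap('wrist','wr14')
plan(362.3,-273.7,100,124)"
```

```text
time_s: 26.4
ee_pos: [546.5, -304.5, 75.9]
ee_rot: [-179.9, -0.1, 124.0]
force: [0.8, 0.1, 0.3]
gripper_width: 49.8
time_s: 26.78
ee_pos: [548.3, -305.5, 138.7]
ee_rot: [179.9, 0.2, 124.0]
force: [-0.2, -1.3, -0.3]
gripper_width: 50.5
t 26.88 pos [ 546.8 -304.7  136. ] rot [-180.   -0.  124.] w 49.9 F [ 0.3  0.5 -1.4] q [-30.  26.  89.   0.  65. -64.]
turn first [-0.02 -0.05  0.04] then shift [ 128.8 -135.7   36. ]
```

View pics/c16.png

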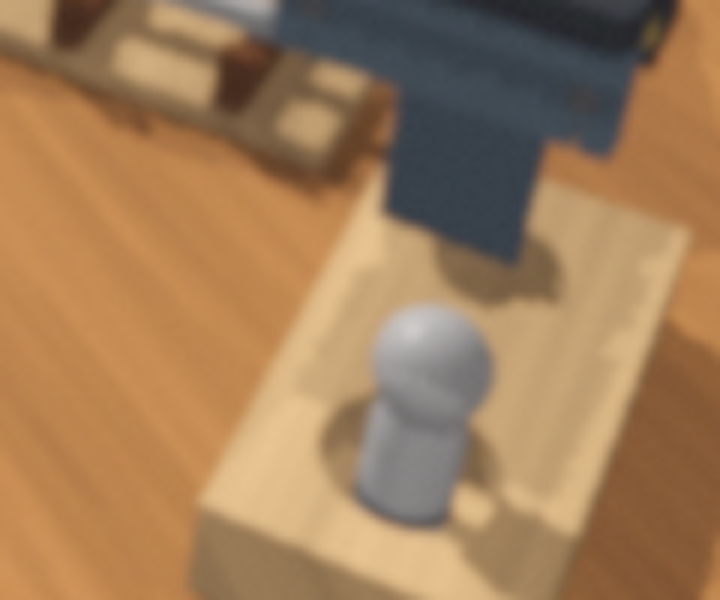

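View pics/wr14.png

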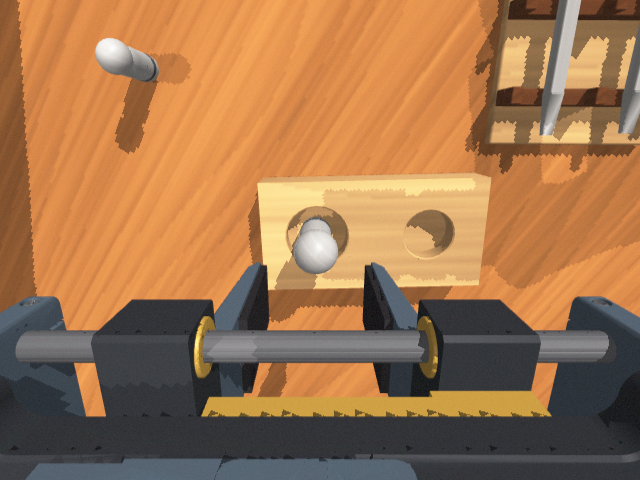

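```bash
python3 -c "
from h import *
f=load('side14'); g=load('wr14')
def s(p): return np.round((w2px(f,p)-[380,290])*6)
for z in(16,34,54+16,86): print(z,s([547.5,-305,z]),np.round(w2px(g,[547.5,-305,z])))
a=np.linspace(0,6.283,9)
print([s([547.8+25*np.cos(t),-305+25*np.sin(t),34]).tolist() for t in a])
print([s([547.5+13*np.cos(t),-305+13*np.sin(t),16]).tolist() for t in a])
"
```

```text
16 [390. 505.] [316. 231.]
34 [400. 459.] [316. 237.]
70 [423. 363.] [316. 251.]
86 [433. 319.] [316. 259.]
[[474.0, 431.0], [413.0, 396.0], [346.0, 396.0], [309.0, 433.0], [326.0, 486.0], [389.0, 525.0], [460.0, 524.0], [495.0, 484.0], [474.0, 431.0]]
[[427.0, 490.0], [396.0, 471.0], [361.0, 472.0], [342.0, 491.0], [351.0, 519.0], [383.0, 539.0], [419.0, 538.0], [437.0, 518.0], [427.0, 490.0]]
```

```bash
python3 -m creep '[[0.5,32,-34,0,0,0,0],[0.5,32,-34,0,0,0,0],[0.55,32,-34,10,0,0,0],[0.55,32.8,-33.7,26,0,0,0],[0.55,0,0,0,0,0,0]]' && python3 -m creep '[[0.55,0,0,0,0,0,0]]';python3 -c "
from h import *
snap('wrist','wr15')
plan(362.3,-273.7,28.5,124)"
```

```text
time_s: 27.5
ee_pos: [356.6, -270.5, 97.3]
ee_rot: [-179.8, -0.6, 123.9]
force: [0.1, -0.3, -0.5]
gripper_width: 41.1
time_s: 27.62
ee_pos: [363.0, -274.4, 100.3]
ee_rot: [180.0, -0.0, 124.0]
force: [0.1, -0.3, 0.2]
gripper_width: 41.0
t 27.68 pos [ 363.8 -274.8  100.7] rot [1.80e+02 1.00e-01 1.24e+02] w 40.8 F [ 0.9 -0.6  1.2] q [-39.  14. 114.   0.  52. -73.]
turn first [0.03 0.07 0.04] then shift [ 1.8 -0.7 72.2]
```

View pics/wr15.png

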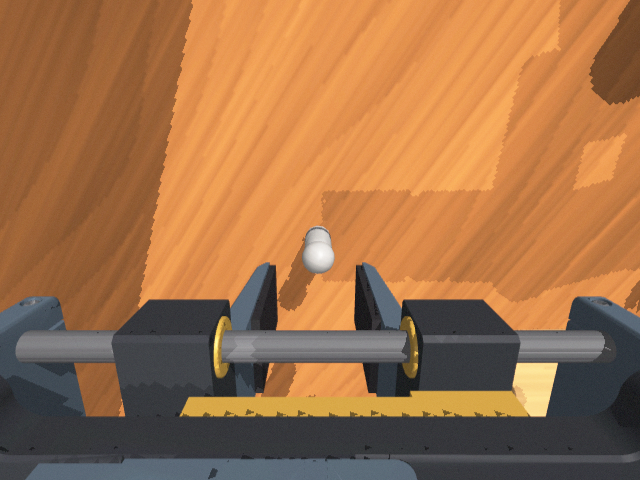

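```bash
python3 -c "
from h import *
f=load('wr15')
print(px2w(f,318,257,47)); plan(*px2w(f,318,257,47)[:2],28.5,124)
"; python3 -m creep '[[0.55,0,0,22,0,0,0],[0.55,0,0,28,0,0,0],[0.55,0,0,15,0,0,0],[0.55,0,0,5,0,0,0],[0.55,0,0,0,0,0,0]]' 35 ; python3 -c "
from h import *
snap('wrist','wr16');crop('wr16',200,200,440,400,3.3,'c17')
plan(362.6,-273.5,28.5,124)"
```

```text
[ 363.8074293  -272.90955858   47.        ]
t 27.68 pos [ 363.8 -274.8  100.7] rot [1.80e+02 1.00e-01 1.24e+02] w 40.8 F [ 0.9 -0.6  1.2] q [-39.  14. 114.   0.  52. -73.]
turn first [0.03 0.07 0.04] then shift [ 1.6  1.  72.2]
time_s: 28.3
ee_pos: [363.6, -274.5, 30.7]
ee_rot: [180.0, 0.0, 124.1]
force: [0.7, 0.1, 1.3]
gripper_width: 40.6
t 28.35 pos [ 363.6 -274.6   31.1] rot [1.800e+02 1.000e-01 1.241e+02] w 41.2 F [ 0.1 -0.5  0.6] q [-39.  20. 119.   0.  41. -73.]
turn first [0.03 0.07 0.06] then shift [ 1.5 -0.2  2.6]
```

View pics/c17.png

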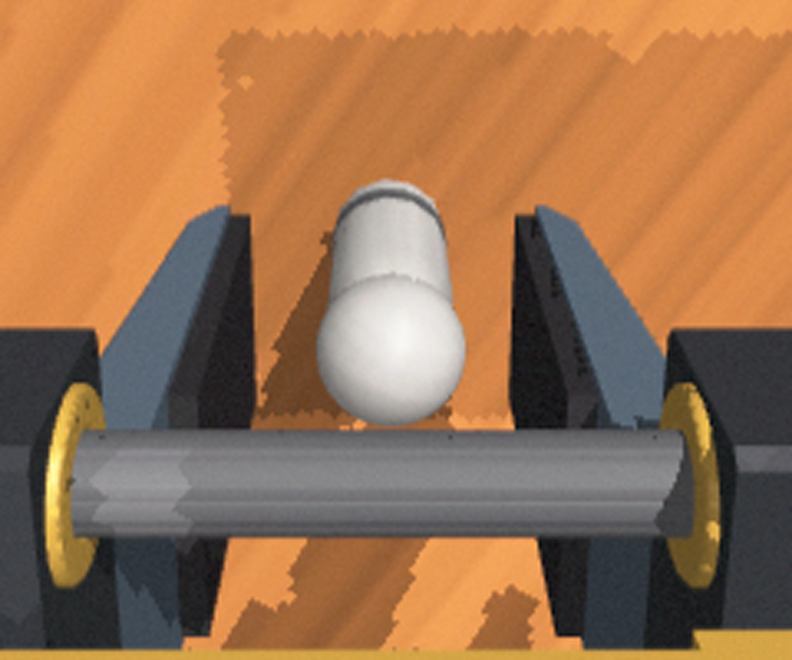

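```bash
python3 -m creep '[[0.55,1.5,0.8,2.5,0,0,0],[0.55,0,0,0,0,0,0],[0.55,0,0,0,0,0,0],[1,0,0,0,0,0,0],[1,0,0,0,0,0,0]]' 30 && python3 -m creep '[[1,0,0,0,0,0,0],[1,0,0,0,0,0,0],[1,0,0,0,0,0,0],[1,0,0,0,0,0,0]]'&& python3 -m creep '[[1,0,0,-4,0,0,0],[1,0,0,-10,0,0,0],[1,0,0,-20,0,0,0],[1,0,0,0,0,0,0],[1,0,0,0,0,0,0]]' ; python3 -c "
from h import *
snap('wrist','wr17');crop('wr17',200,200,440,400,3.3,'c18');snap('side','side17');crop('side17',290,320,390,400,6,'c19')
plan(621,-252.4,100,124)"
```

```text
time_s: 28.98
ee_pos: [362.5, -272.5, 28.2]
ee_rot: [180.0, 0.0, 124.0]
force: [1.1, -0.2, -0.6]
gripper_width: 23.5
time_s: 29.48
ee_pos: [362.6, -272.4, 28.2]
ee_rot: [180.0, 0.0, 124.0]
force: [0.3, 0.9, 0.4]
gripper_width: 20.7
time_s: 30.1
ee_pos: [362.2, -272.3, 62.0]
ee_rot: [-180.0, -0.0, 124.0]
force: [0.6, 0.1, -0.4]
gripper_width: 19.8
t 30.2 pos [ 362.  -272.1   61.6] rot [-1.80e+02 -1.00e-01  1.24e+02] w 20.2 F [-0.4 -0.3 -1.5] q [-38.  17. 117.   0.  46. -72.]
turn first [-0.02 -0.08  0.03] then shift [-128.5  225.7  -38.4]
```

View pics/c18.png

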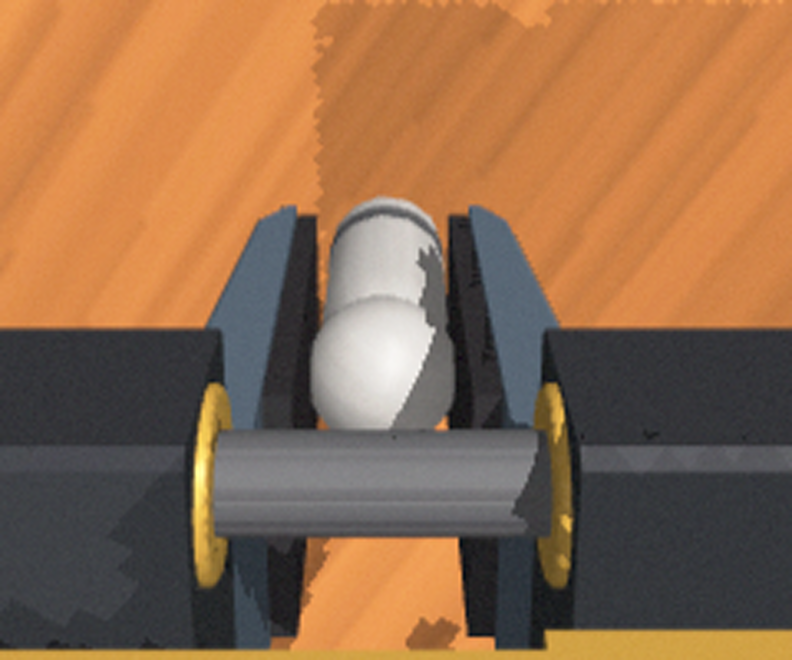

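View pics/c19.png

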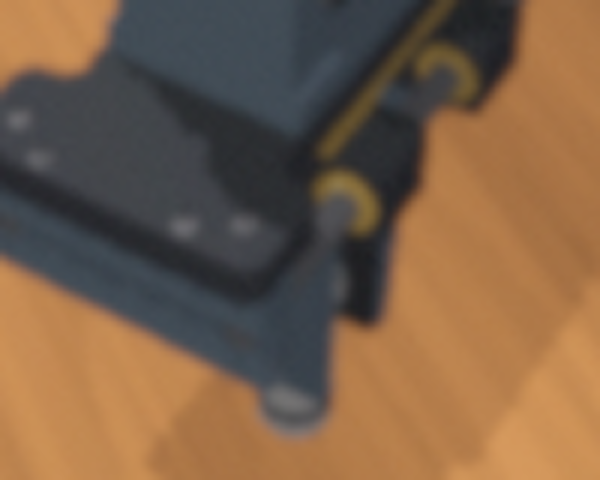

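```bash
python3 -m creep '[[1,0,0,-25,0,0,0],[1,0,0,-35,0,0,0],[1,-6,11,-25,0,0,0],[1,-17,30,0,0,0,0],[1,-22,38.6,0,0,0,0]]' && python3 -m creep '[[1,-22,38.6,0,0,0,0],[1,-22,38.6,0,0,0,0],[1,-22,38.6,0,0,0,0],[1,-14,24.5,0,0,0,0],[1,-3.5,6,0,0,0,0]]'&& python3 -m creep '[[1,0,0,0,0,0,0],[1,0,0,0,0,0,0]]' ; python3 -c "
from h import *
snap('wrist','wr18')
plan(621,-252.4,50,124)"
```

```text
time_s: 30.82
ee_pos: [453.9, -265.1, 147.0]
ee_rot: [-180.0, -0.0, 124.0]
force: [0.2, -0.5, -1.7]
gripper_width: 20.2
time_s: 31.45
ee_pos: [622.5, -252.0, 145.4]
ee_rot: [-179.9, -0.1, 124.1]
force: [-0.4, -0.9, -1.1]
gripper_width: 20.3
time_s: 31.7
ee_pos: [620.3, -252.6, 147.0]
ee_rot: [-179.9, -0.1, 124.0]
force: [0.3, 0.5, -1.1]
gripper_width: 20.0
t 31.75 pos [ 620.4 -252.7  147.2] rot [-180.   -0.  124.] w 20.3 F [ 0.4 -0.1 -1.7] q [-23.  29.  82.  -0.  69. -57.]
turn first [-0.03 -0.04 -0.01] then shift [-0.1  0.6 97.2]
```

View pics/wr18.png

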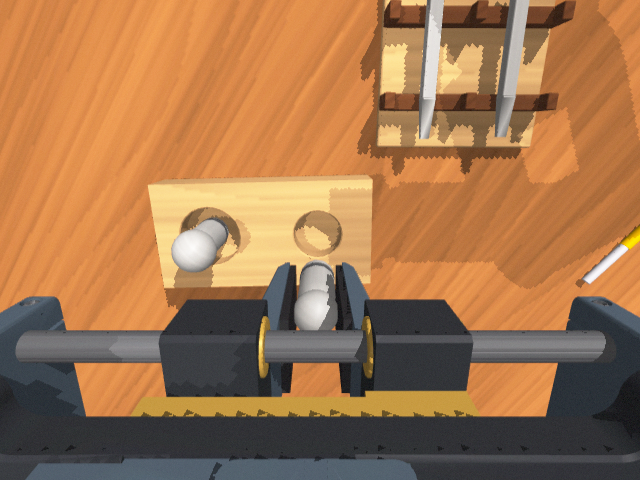

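```bash
python3 -c "
from h import *
print(px2w(load('wr18'),317.5,233,34))"; python3 -m creep '[[1,0,0.6,25,0,0,0],[1,0,0,35,0,0,0],[1,0,0,22,0,0,0],[1,0,0,8,0,0,0],[1,0,0,0,0,0,0]]' && python3 -m creep '[[1,0,0,3,0,0,0],[1,0,0,0,0,0,0],[1,0,0,0,0,0,0]]'; python3 -c "
from h import *
snap('side','side19');crop('side19',390,280,510,380,6,'c20')
plan(621,-252.4,44.5,124)"
```

```text
[ 621.08561474 -251.41609732   34.        ]
time_s: 32.38
ee_pos: [621.8, -252.3, 57.4]
ee_rot: [180.0, -0.0, 124.0]
force: [-0.2, 0.3, -1.2]
gripper_width: 19.9
time_s: 32.75
ee_pos: [622.4, -252.2, 54.7]
ee_rot: [180.0, 0.0, 124.0]
force: [-0.2, 0.0, -0.4]
gripper_width: 20.1
t 32.8 pos [ 622.3 -252.2   54.6] rot [180.   0. 124.] w 19.8 F [-0.4  0.  -1.2] q [-23.  34.  88.   0.  58. -57.]
turn first [0.03 0.03 0.04] then shift [ 0.6 -1.2 10.1]
```

View pics/c20.png

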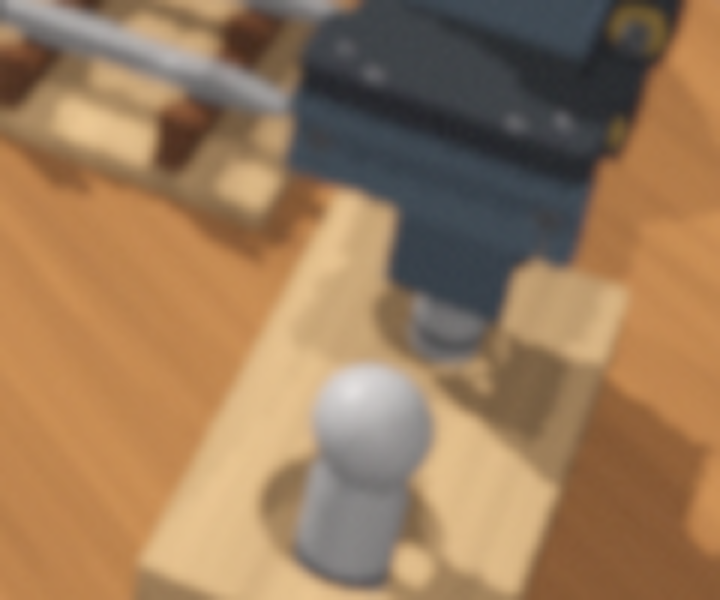

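Going in centrally. I'll lower it to the floor, expecting contact at TCP z≈44.2.

```bash
python3 -m creep '[[1,0.3,-1.2,4,0,0,0],[1,0,0,3,0,0,0],[1,0,0,1.5,0,0,0],[1,0,0,0,0,0,0],[1,0,0,0,0,0,0]]' && python3 -m creep '[[1,0,0,0.7,0,0,0],[1,0,0,0.4,0,0,0],[1,0,0,0,0,0,0],[1,0,0,0,0,0,0]]'
```

```text
time_s: 33.42
ee_pos: [621.1, -252.6, 45.7]
ee_rot: [180.0, 0.0, 124.0]
force: [-0.5, -0.7, -1.2]
gripper_width: 20.1
time_s: 33.92
ee_pos: [621.0, -252.6, 44.6]
ee_rot: [180.0, 0.0, 124.0]
force: [-0.2, -0.6, -1.2]
gripper_width: 19.9
```

```bash
python3 -m creep '[[1,0,0,0.4,0,0,0],[1,0,0,0.3,0,0,0],[1,0,0,0,0,0,0],[1,0,0,0,0,0,0]]'
```

```text
time_s: 34.42
ee_pos: [621.1, -252.6, 44.1]
ee_rot: [180.0, 0.0, 124.0]
force: [-0.6, 0.0, 1.5]
gripper_width: 20.1
```

Contact (Fz −1.2 → +1.5). Releasing.

```bash
python3 -m creep '[[0.7,0,0,0,0,0,0],[0.6,0,0,0,0,0,0],[0.55,0,0,0,0,0,0],[0.55,0,0,-5,0,0,0],[0.55,0,0,-20,0,0,0]]' && python3 -m creep '[[0.5,0,0,-40,0,0,0],[0.4,0,0,-30,0,0,0],[0.3,0,0,0,0,0,0]]';python3 -c "
from h import *
snap('side','side20');crop('side20',390,280,510,380,6,'c21');snap('wrist','wr20')
plan(459.5,4.5,120,124)"
```

```text
time_s: 35.05
ee_pos: [620.1, -252.2, 68.1]
ee_rot: [-179.9, -0.1, 124.0]
force: [0.1, -0.2, 1.1]
gripper_width: 41.3
time_s: 35.42
ee_pos: [622.6, -253.3, 142.1]
ee_rot: [179.8, 0.3, 124.0]
force: [0.3, 0.1, -0.4]
gripper_width: 61.5
t 35.52 pos [ 620.5 -252.4  138.3] rot [-180.   -0.  124.] w 63.7 F [-0.1  0.4 -0.7] q [-23.  30.  82.   0.  68. -57.]
turn first [-0.02 -0.04  0.03] then shift [303.   10.2  18.3]
```

View pics/c21.png

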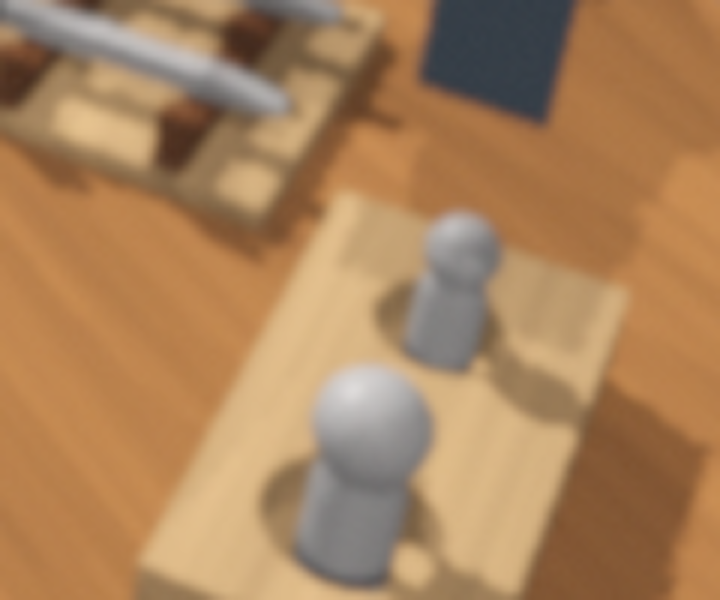

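View pics/wr20.png

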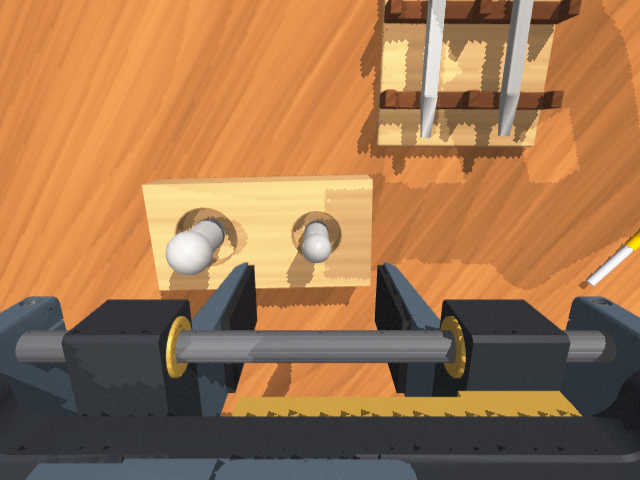

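Both punches stand upright in their wells. On to the beaker.

```bash
python3 -m creep '[[0.3,30,1,0,0,0,0],[0.25,50,1.7,0,0,0,0],[0.22,50,1.7,0,0,0,0],[0.22,50,1.7,0,0,0,0],[0.22,50,1.7,0,0,0,0]]' && python3 -m creep '[[0.22,45,1.7,6,0,0,0],[0.22,28,0.7,12,0,0,0],[0.22,0,0,0,0,0,0],[0.22,0,0,0,0,0,0]]';python3 -c "
from h import *
snap('wrist','wr21')
plan(459.5,4.5,11,124)"
```

```text
time_s: 36.15
ee_pos: [496.5, -56.2, 137.1]
ee_rot: [-179.9, -0.1, 124.0]
force: [0.7, -0.3, -0.2]
gripper_width: 71.5
time_s: 36.65
ee_pos: [460.3, 3.8, 120.5]
ee_rot: [-180.0, 0.0, 124.0]
force: [-0.2, 0.1, 1.3]
gripper_width: 70.9
t 36.7 pos [460.6   3.6 120.7] rot [180.   0. 124.] w 71.0 F [0.  0.1 0.3] q [ -1.  13. 112.  -0.  55. -35.]
turn first [0.01 0.02 0.01] then shift [  1.4  -0.4 109.7]
```

View pics/wr21.png

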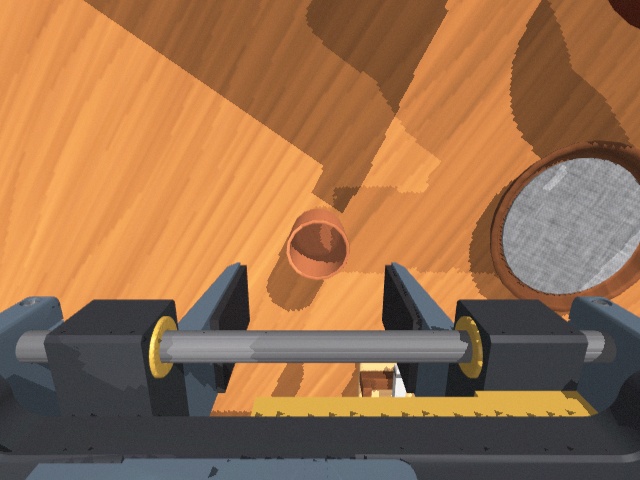

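```bash
python3 -c "
from h import *
f=load('wr21')
print(px2w(f,318.5,249.5,50),px2w(f,288,249.5,50),px2w(f,349,249.5,50)); plan(*px2w(f,318.5,249.5,50)[:2],11,124)
a=[px2w(f,*q,10) for q in((503,229),(585,158),(572,300))]; print(a)
print('felt', px2w(load('top0'),304,182.5,10))
"
python3 -c "
from h import *
crop('top5',260,140,350,220,7,'c22')"
```

```text
[461.63413147   5.11918604  50.        ] [443.42951592  -7.2048754   50.        ] [479.83609423  17.44144233  50.        ]
t 36.7 pos [460.6   3.6 120.7] rot [180.   0. 124.] w 71.0 F [0.  0.1 0.3] q [ -1.  13. 112.  -0.  55. -35.]
turn first [0.01 0.02 0.01] then shift [  0.7   1.7 109.7]
[array([585.50960094,  94.15342246,  10.        ]), array([598.95213178, 172.42660426,  10.        ]), array([680.04575973,  80.11622791,  10.        ])]
felt [632.29915703 126.05565779  10.        ]
```

View pics/c22.png

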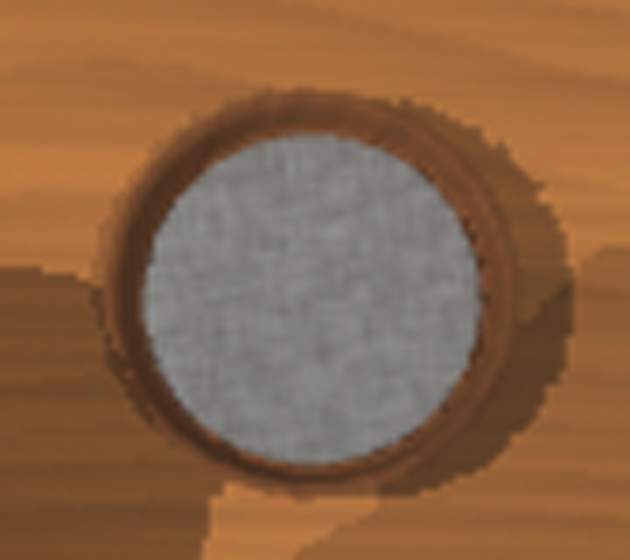

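```bash
python3 -m creep '[[0.22,0.9,0.9,25,0,0,0],[0.22,0,0,35,0,0,0],[0.22,0,0,30,0,0,0],[0.22,0,0,15,0,0,0],[0.22,0,0,4,0,0,0]]' 10 && python3 -m creep '[[0.22,0,0,0,0,0,0],[0.22,0,0,0,0,0,0]]';python3 -c "
from h import *
snap('wrist','wr22')
plan(461,5,11,124)"
```

```text
time_s: 37.33
ee_pos: [460.3, 4.7, 10.9]
ee_rot: [-179.9, -0.0, 124.0]
force: [-0.3, 0.3, -0.1]
gripper_width: 71.3
time_s: 37.58
ee_pos: [460.9, 5.3, 12.6]
ee_rot: [179.9, 0.1, 124.0]
force: [0.4, -1.1, -0.2]
gripper_width: 71.2
t 37.62 pos [460.8   5.3  12.6] rot [1.799e+02 1.000e-01 1.240e+02] w 71.1 F [-0.5  0.2 -0. ] q [ -1.  22. 120.   0.  38. -35.]
turn first [0.09 0.06 0.03] then shift [-0.4 -0.   1.6]
```

View pics/wr22.png

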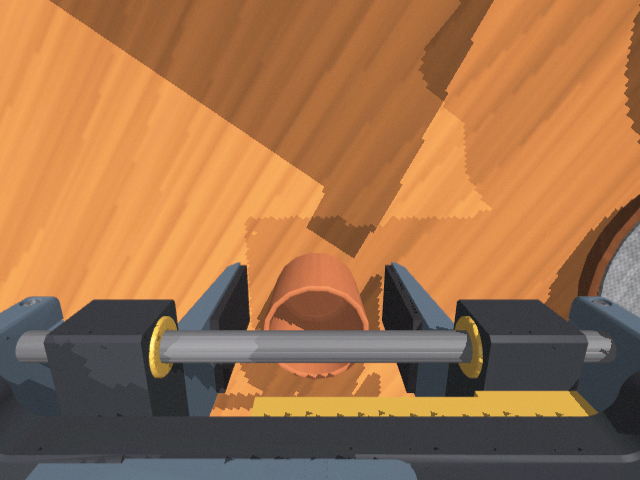

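Centred between the fingers. Closing gently at 10 N.

```bash
python3 -m creep '[[0.4,0,0,0,0,0,0],[0.45,0,0,0,0,0,0],[0.55,0,0,0,0,0,0],[0.6,0,0,0,0,0,0],[0.6,0,0,0,0,0,0]]' 10 && python3 -m creep '[[0.6,0,0,0,0,0,0],[0.6,0,0,0,0,0,0]]'
```

```text
time_s: 38.25
ee_pos: [460.3, 5.6, 12.0]
ee_rot: [180.0, 0.0, 124.0]
force: [0.1, 1.3, 1.6]
gripper_width: 45.4
time_s: 38.5
ee_pos: [460.3, 5.5, 11.9]
ee_rot: [180.0, 0.0, 124.0]
force: [0.6, -0.2, 2.0]
gripper_width: 45.3
```

```bash
python3 -m creep '[[0.8,0,0,-2,0,0,0],[0.8,0,0,-6,0,0,0],[0.8,0,0,-12,0,0,0],[0.8,0,0,-6,0,0,0],[0.8,0,0,0,0,0,0]]' 12 && python3 -m creep '[[0.8,0,0,0,0,0,0]]';python3 -c "
from h import *
snap('side','side23');crop('side23',280,200,400,290,6,'c23');snap('wrist','wr23');crop('wr23',200,200,440,400,3.3,'c24')
plan(633,125,100,124)"
```

```text
time_s: 39.12
ee_pos: [460.6, 5.5, 38.6]
ee_rot: [179.9, 0.1, 124.0]
force: [0.3, -0.1, -1.4]
gripper_width: 45.3
time_s: 39.25
ee_pos: [459.9, 5.5, 37.8]
ee_rot: [-180.0, -0.0, 124.0]
force: [-0.3, -0.1, -0.2]
gripper_width: 45.6
t 39.35 pos [459.8   5.5  37.6] rot [-180.   -0.  124.] w 45.0 F [-0.7  0.4 -0.1] q [ -1.  19. 118.   0.  42. -35.]
turn first [-0.03 -0.02  0.04] then shift [  2.2 210.4 -62.4]
```

View pics/c23.png

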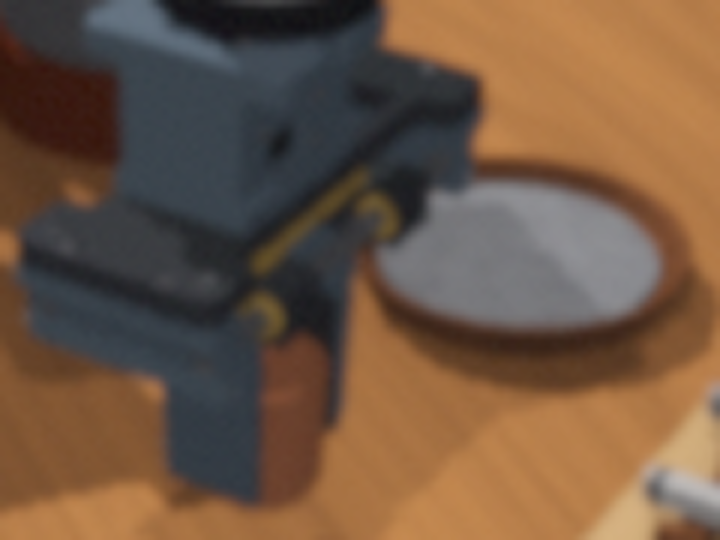

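View pics/c24.png

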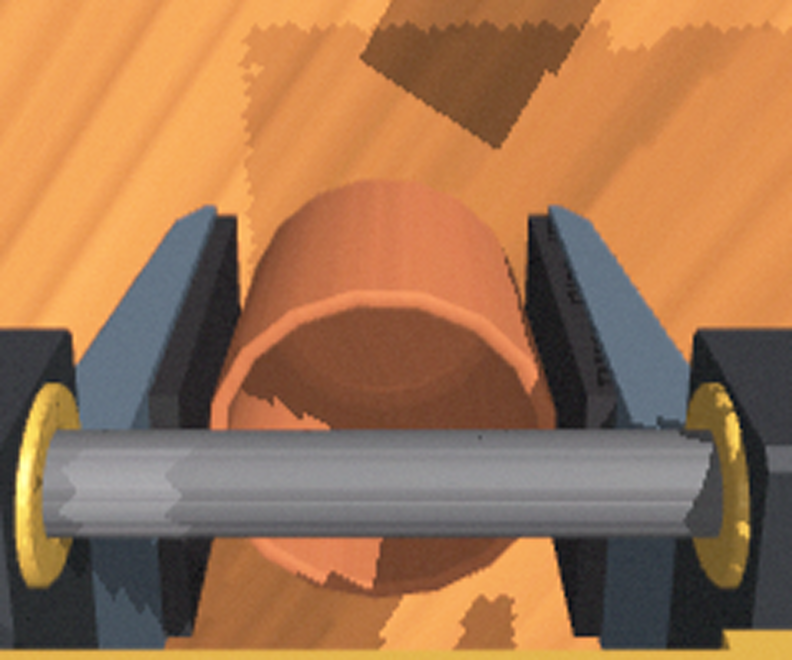

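```bash
python3 -m creep '[[0.8,0,0,-15,0,0,0],[0.8,0.2,10,-20,0,0,0],[0.8,0.4,25,-10,0,0,0],[0.8,0.4,35,0,0,0,0],[0.8,0.4,40,0,0,0,0]]' && python3 -m creep '[[0.8,0.4,40,0,0,0,0],[0.8,0.2,35,0,0,0,0],[0.8,0.2,18,0,0,0,0],[0.8,0,7.4,0,0,0,0],[0.8,0,0,0,0,0,0]]'&& python3 -m creep '[[0.8,0,0,0,0,0,0],[0.8,0,0,0,0,0,0]]';python3 -c "
from h import *
snap('wrist','wr24');snap('side','side24')
plan(633,125,22,124)"
```

```text
time_s: 39.98
ee_pos: [550.9, 68.6, 82.8]
ee_rot: [-180.0, -0.0, 124.0]
force: [0.6, -0.2, -0.5]
gripper_width: 45.1
time_s: 40.6
ee_pos: [632.8, 125.0, 82.3]
ee_rot: [-179.9, -0.0, 124.0]
force: [-0.5, 0.3, -1.2]
gripper_width: 44.9
time_s: 40.85
ee_pos: [632.6, 124.6, 83.0]
ee_rot: [-180.0, -0.0, 124.0]
force: [-0.3, -0.1, -2.1]
gripper_width: 45.4
t 40.95 pos [632.9 124.8  83.1] rot [180.  -0. 124.] w 45.3 F [ 0.3  0.4 -0.7] q [ 10.  30.  90.   0.  60. -24.]
turn first [ 0.01 -0.    0.01] then shift [ 0.1  0.2 61.1]
```

View pics/wr24.png

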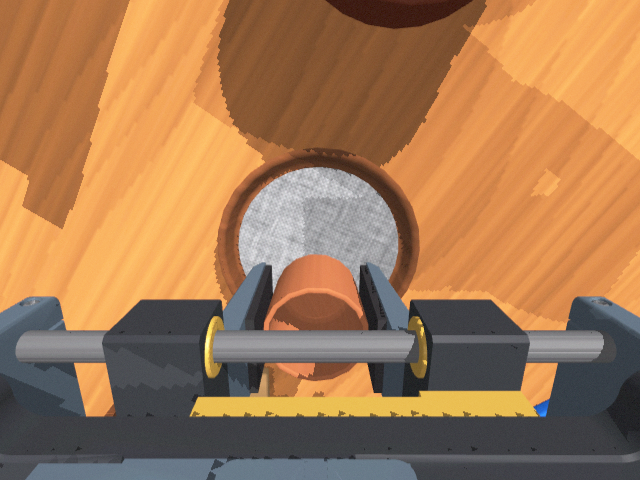

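View pics/side24.png

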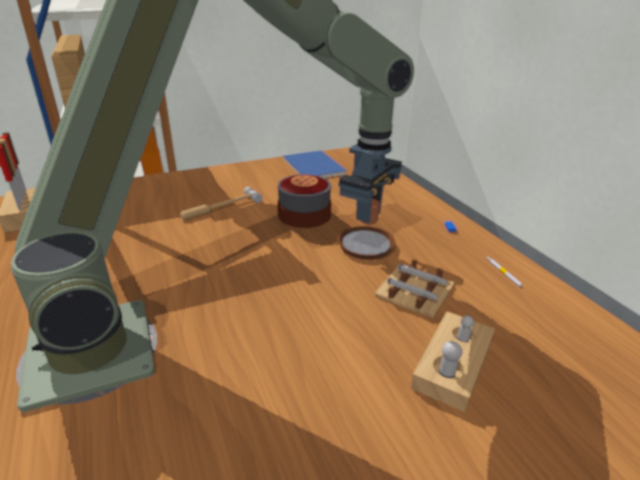

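```bash
python3 -m creep '[[0.8,0,0,12,0,0,0],[0.8,0,0,18,0,0,0],[0.8,0,0,14,0,0,0],[0.8,0,0,8,0,0,0],[0.8,0,0,4,0,0,0]]' && python3 -m creep '[[0.8,0,0,1,0,0,0],[0.8,0,0,0,0,0,0],[0.8,0,0,0,0,0,0]]'
```

```text
time_s: 41.58
ee_pos: [633.0, 125.1, 26.0]
ee_rot: [-180.0, -0.0, 124.0]
force: [0.4, 0.6, -1.8]
gripper_width: 45.2
time_s: 41.95
ee_pos: [633.5, 125.1, 26.3]
ee_rot: [179.9, 0.0, 124.0]
force: [-0.4, -0.4, -1.4]
gripper_width: 45.1
```

```bash
python3 -m creep '[[0.8,0,0,1,0,0,0],[0.8,0,0,1,0,0,0],[0.8,0,0,0.7,0,0,0],[0.8,0,0,0,0,0,0],[0.8,0,0,0,0,0,0]]' && python3 -m creep '[[0.8,0,0,0.5,0,0,0],[0.8,0,0,0,0,0,0],[0.8,0,0,0,0,0,0]]'
```

```text
time_s: 42.58
ee_pos: [633.2, 125.1, 23.1]
ee_rot: [180.0, -0.0, 124.0]
force: [0.0, 0.4, -0.3]
gripper_width: 44.9
time_s: 42.95
ee_pos: [633.2, 125.1, 22.6]
ee_rot: [180.0, -0.0, 124.0]
force: [-0.9, 0.3, -0.8]
gripper_width: 45.4
```

```bash
python3 -m creep '[[0.8,0,0,0.4,0,0,0],[0.8,0,0,0.3,0,0,0],[0.8,0,0,0,0,0,0],[0.8,0,0,0,0,0,0]]'
```

```text
time_s: 43.45
ee_pos: [633.2, 125.1, 22.0]
ee_rot: [180.0, 0.0, 124.0]
force: [0.2, 0.4, 0.2]
gripper_width: 45.1
```

```bash
python3 -m creep '[[0.8,0,0,0.4,0,0,0],[0.8,0,0,0,0,0,0],[0.8,0,0,0,0,0,0]]'
```

```text
time_s: 43.82
ee_pos: [633.3, 125.1, 21.9]
ee_rot: [180.0, 0.0, 124.0]
force: [-0.7, -1.0, 3.9]
gripper_width: 45.4
```

Contact confirmed (Fz +3.9). Opening gradually, then retreating straight up.

```bash
python3 -m creep '[[0.48,0,0,0,0,0,0],[0.44,0,0,0,0,0,0],[0.38,0,0,0,0,0,0],[0.3,0,0,0,0,0,0],[0.27,0,0,0,0,0,0]]' && python3 -m creep '[[0.27,0,0,-5,0,0,0],[0.27,0,0,-20,0,0,0],[0.27,0,0,-40,0,0,0],[0.27,0,0,-50,0,0,0],[0.27,0,0,-40,0,0,0]]' && python3 -m creep '[[0.27,30,0,0,0,0,0],[0.27,30,0,0,0,0,0],[0.27,0,0,0,0,0,0],[0.27,0,0,0,0,0,0]]';python3 -c "
from h import *
snap('side','side25');crop('side25',270,150,510,330,3.3,'c25');snap('wrist','wr25');snap('top','top25')
"
```

```text
time_s: 44.45
ee_pos: [633.2, 125.1, 21.5]
ee_rot: [180.0, -0.0, 124.0]
force: [-0.1, 0.2, 0.5]
gripper_width: 66.3
time_s: 45.08
ee_pos: [633.6, 125.1, 179.2]
ee_rot: [179.9, 0.1, 124.0]
force: [0.9, 0.0, -0.7]
gripper_width: 66.9
time_s: 45.58
ee_pos: [600.0, 174.4, 176.8]
ee_rot: [180.0, 0.0, 124.0]
force: [-0.2, 0.5, -1.1]
gripper_width: 66.5
```

View pics/c25.png

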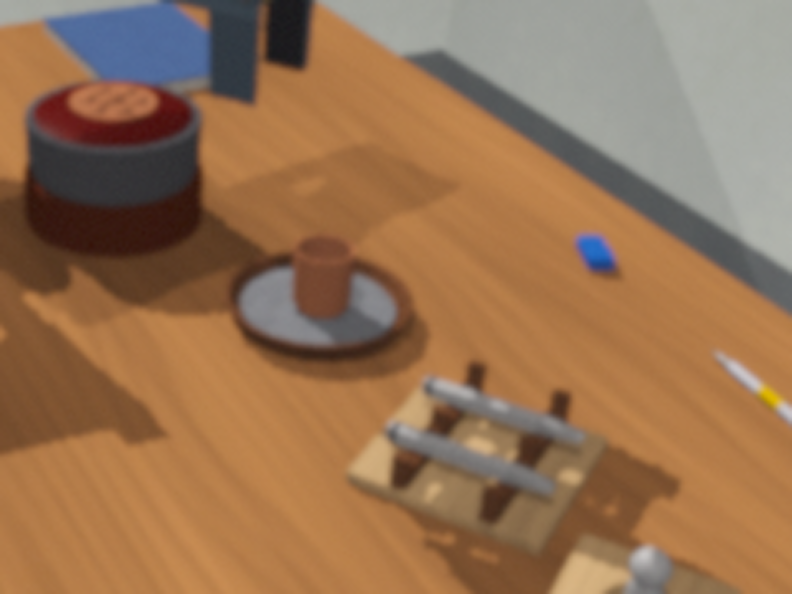

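View pics/wr25.png

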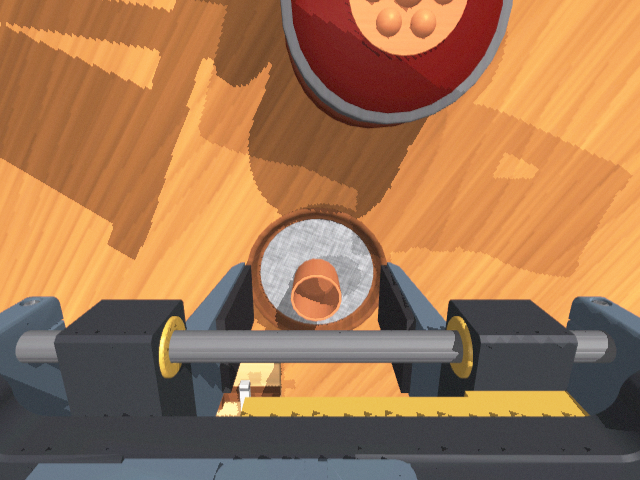

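View pics/top25.png

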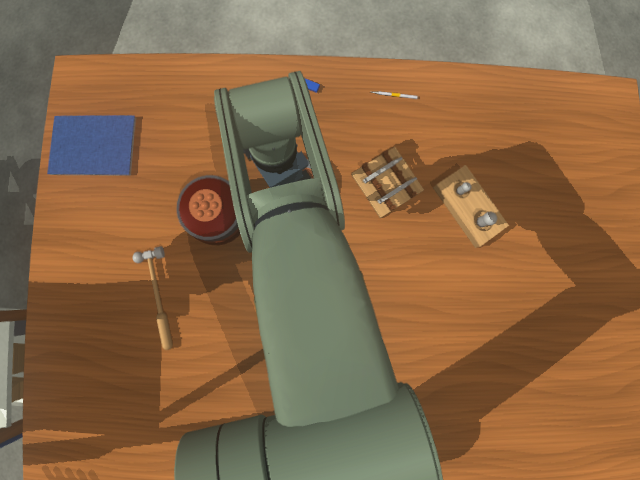

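The final views show the beaker upright on the felt, both chasers across both bars in separate lanes, and both doming punches standing. The bowl and hammer are at the same pixels as at the start. Handing in.

```bash
python3 -c "
from h import *
s=state(); print(s['time_s'],s['force'],np.abs(s['qvel']).max()); print(job_done())"
```

```text
45.725 [-0.354075    0.45883762 -0.57323273] 0.12282855568918241
the job is handed in; nothing more can be done
None
```

I cleared the bench in the order asked and handed the job in at 45.7 s, within the 128 s limit. It returned no verdict.

- **Chasing punches:** each lies straight in its own lane, across both bars.
- **Doming punches:** both stand ball up, the large one in the wide well and the small one in the narrow well.
- **Beaker:** it was gripped at about 10–12 N, lowered until it touched the felt (about 4 N), and released. It stands upright on the felt near the centre of the dish.
- **Pitch bowl and hammer:** they look unmoved in the before and after top pictures.

The last pictures showed everything in place, with the arm at rest about 175 mm above the bench and touching nothing.

- **Camera disagreement:** the cameras differed by 2–3 mm on the positions of the punch rest and the small doming punch. I used averages, well inside the fits.
- **Ball readings:** the gripper read about 30 mm on the 32 mm ball and 20 mm on the 22 mm ball. Both punches still held vertical, without slipping.

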